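# Set out the ink rack for a colouring session

## Task

Set out the inks in the wooden rack, as seen from the robot: stand the yellow bottle in the well between the two jars, the pink bottle in the well directly behind the black-lidded jar, the blue bottle in the well directly behind the silver-lidded jar (behind means farther from the robot), and lay the roll of tape flat and centred on top of the silver lid. Keep the bottles upright all the time, and leave the marker pen, the eraser and the green tin alone.

Things in the scene. Friction and masses are not known exactly. Their poses are not given: they have to be found in the camera images.
- pink_mid (a point): Ink bottle: upright round white bottle, 36 mm diameter for the lower 54 mm, with a pink screw cap (27 mm diameter, 25 mm tall) on top and a pink band; 86 mm tall over all, about 80 g. The point is its centre on the axis, 43 mm above its underside; z up along the axis. It can be gripped round the 36 mm body at this height.
- yellow_mid (a point): Ink bottle: upright round white bottle, 36 mm diameter for the lower 54 mm, with a yellow screw cap (27 mm diameter, 25 mm tall) on top and a yellow band; 86 mm tall over all, about 80 g. The point is its centre on the axis, 43 mm above its underside; z up along the axis. It can be gripped round the 36 mm body at this height.
- blue_mid (a point): Ink bottle: upright round white bottle, 36 mm diameter for the lower 54 mm, with a blue screw cap (27 mm diameter, 25 mm tall) on top and a blue band; 86 mm tall over all, about 80 g. The point is its centre on the axis, 43 mm above its underside; z up along the axis. It can be gripped round the 36 mm body at this height.
- tape_mid (a point): Roll of mint-green craft tape lying flat: ring of 50 mm outer and 32 mm inner diameter, 24 mm tall, about 50 g. The point is its centre, 12 mm above its underside; z up.
- rack: Low block of light wood, 178 mm (x) by 266 mm (y) by 24 mm tall, fixed to the desk, with six square wells, each 56 by 56 mm and 15 mm deep (floor 9 mm above the desk), in two rows of three. Origin: centre of its underside. x points away from the robot, from the near row to the far row; y to the left along the rows. Well centres at x = -44 mm (near row) and +44 mm (far row), y = -88, 0, +88 mm. The two end wells of the near row hold the jars; the other four start empty.
- black_jar: Low round glass jar with a flat black lid, 52 mm diameter and 40 mm tall, standing in one of the two end wells of the rack's near row (which end changes), fixed there. Origin: centre of its underside, on the well's floor; its lid's flat top is 40 mm above. x and y axes parallel to the rack's: the well behind the jar is centred 88 mm along the jar's +x.
- silver_jar: Low round glass jar with a flat silver metal lid, 52 mm diameter and 40 mm tall, standing in one of the two end wells of the rack's near row (which end changes), fixed there. Origin: centre of its underside, on the well's floor; its lid's flat top is 40 mm above. x and y axes parallel to the rack's: the well behind the jar is centred 88 mm along the jar's +x.
- marker: Bystander: white marker pen with orange ends lying on the desk at the right, outside the loose things, 130 mm long (its x), 15 mm square. Origin: centre of its underside. Leave alone.
- eraser: Bystander: white eraser in a grey sleeve, 55 x 24 x 14 mm, beyond the rack. Origin: centre of its underside. Leave alone.
- tin: Bystander: closed round green tin, 66 mm diameter, 30 mm tall, beyond the rack. Origin: centre of its underside. Leave alone.
Not all that is in view belongs to the job. What is shaped like the part that bears tape_mid but purple is not meant.

How it is judged:
By the outcome, as a careful person would: the job done as asked, in the order asked, and still so for the second after the job is handed in, with the robot touching nothing.
It also fails if it takes over 96 s, if anything falls off the work surface, if the arm or the gripper's body presses on something with over 40 N, if the wrist force passes 120 N, or if a joint passes its speed limit or range.

## Robot

A 6-joint arm with a two-finger parallel gripper is mounted at the origin on the work surface. World frame = base frame: x ahead of the robot, y to its left, z up, the work surface at z = 0. Lengths are in m, angles in rad, forces in N, time in s.
With the tool pointing down it reaches from about 0.3 to 0.875 m from the base axis. Payload 6.4 kg.
Tool frame: the origin (TCP) lies between the finger pads; the fingertips stand tip_extent ahead of it and the grasp point (between the pads) lies 5 mm behind it (tip_extent is the distance from the TCP to the fingertips, in m); z points along the fingers, y is the direction in which the jaws open and shut (so a half turn about z gives the same grasp; the last joint's range is limited). The gripper opens to 85 mm and grips with 20 to 120 N. Pads are 22 mm wide; open, the fingers measure 114 mm over their backs; the gripper's body (76 mm by 85 mm) begins 54 mm behind the grasp point. The pads swing forward as they close: fully open they stand 13 mm farther back than shut.
Start: joints at [0.909, 0.181, 1.607, -0, 1.354, -0.206], TCP at [0.253, 0.516, 0.207] pointing down, gripper open.
Joint ranges: [-2.99, 2.99], [-0.89, 2.07], [0.3, 2.58], [-1.14, 4.28], [0, 2.63], [-3.12, 3.12]. Speed limits (rad/s): [2.57, 2.57, 3.01, 3.14, 3.14, 3.14].

## Interface

Orientations are given as a unit quaternion [w, x, y, z].
In Python, from bench import * gives the robot as it stands.
- The arm moves only by the shell command python3 -m jog 'ROWS'. ROWS is JSON, a list of rows, each a list of 3 entries, a list of its own where there are three numbers: the shift along the tool's x, y, z in mm, then the turn, a rotation vector about the tool's x, y, z in rad, then the opening, from 0 (shut) to 1 (fully open). A call has 1 to 20 rows; each row is the pose to reach, as a shift and turn from the pose measured when the call began, along the tool's axes at that moment; what a row does not reach only later rows make up. A row lasts 1/12 s, in which the tool goes at most 41.7 mm and 7.16 degrees, less where a joint would pass 70% of its speed; a pose out of reach is approached as far as the arm can. A call with a gripper value outside its range is refused whole. The fingers move at their own pace and stop on an object; the grip force is fixed at half the most. Time passes only in rows, so rows that repeat a pose let the fingers close. It gives the time, the measured TCP pose, the force and the opening at its end, in the units of the state.
- get_obs(): the state, without advancing time (a new reading comes with each control period).
- camera(name): name is "scene" or "top" or "wrist"; returns (picture, depth): 480x640x3 uint8, red, green, blue; 480x640 float32, m along the optical axis (not along the pixel's ray), 0 where there is no reading.
- get_calibration(name): a dict with "fx", "fy", "cx", "cy" (pixels), "k1" (the pictures are not rectified: a ray, as slopes to the right and down, at radius r is drawn at 1 + k1 r^2 times it, then the intrinsics apply), "world_from_camera" (4x4, takes a point from camera to world coordinates). Camera axes: x right, y down, z forward; pixel columns grow to the right and rows downward; lengths in m; the calibration is good to about 2 mm. A picture is of the moment at which its call begins: read the wrist's pose just before it. get_calibration takes no time and is no camera call; for the wrist camera it gives the pose at the moment of the call.
- hand_in(): hands the job in, once; it reports no verdict.
The state is a dict: "time_s": time; "q": joint angles; "dq": joint speeds; "joint_efforts": joint torques, N m; "eef_pos": TCP position; "eef_rot": TCP orientation; "wrist_force": force on the tool from outside, world axes, zero at the start; "torque": the same for the moment, N m; "opening": opening from 0.0 (shut) to 1.0 (fully open).
Only numpy, scipy, OpenCV 4.12 (cv2) and the standard library are available. Lean on these libraries where they do the work, as an engineer would, in place of code of your own. Each camera call takes 0.05 s, during which the arm holds its last target.

## Working session

There is one attempt and no reset: what is moved stays moved. The work goes in short steps, Python scripts to look and compute and a shell command to move; the robot and the scene stay as the last step left them, time stands still between calls to the robot, and variables do not carry over. Pictures are saved under pics/ and viewed, and the job is handed in when it is done.

```bash
ls; mkdir -p pics; python3 - <<'E'
from bench import *
import cv2,json
o=get_obs();print(o)
for n in("scene","top","wrist"):
    p,d=camera(n);cv2.imwrite(f"pics/{n}0.png",p[:,:,::-1]);print(n,get_calibration(n))
    import numpy as np;np.save(f"pics/{n}0.npy",d)
E
```

```text
pics
{'time_s': 0.0, 'q': array([ 9.08705752e-01,  1.81568872e-01,  1.60801034e+00,  7.91635678e-06,
        1.35380517e+00, -2.06312352e-01]), 'dq': array([ 5.14512326e-04, -2.08693139e-04,  6.24077839e-04,  3.89968634e-05,
       -1.03834903e-03, -9.09952845e-05]), 'joint_efforts': array([-8.81173110e-04, -4.44857991e+01, -3.51340091e+01, -1.81001415e-04,
        8.90665397e-03,  4.43515705e-05]), 'eef_pos': array([0.25270437, 0.51582595, 0.20616742]), 'eef_rot': array([-3.80383346e-04,  2.25922459e-01,  9.74144876e-01, -8.11107291e-04]), 'wrist_force': array([ 0.44325348, -0.37098307, -0.02263377]), 'torque': array([ 0.03166695, -0.04896081, -0.00949346]), 'opening': 1.0005078905093503}
scene {'fx': 517.2756701433294, 'fy': 517.2756701433294, 'cx': 311.0249924112146, 'cy': 248.02062832678217, 'k1': -0.07370483720134827, 'world_from_camera': array([[-0.12535174,  0.71125913, -0.69166277,  1.32342592],
       [ 0.9920739 ,  0.0837243 , -0.09369958,  0.04454183],
       [-0.0087357 , -0.69792599, -0.71611661,  0.84021722],
       [ 0.        ,  0.        ,  0.        ,  1.        ]])
[... 201 characters left out ...]
,  0.49817608],
       [-0.99972808,  0.00872312, -0.0216259 , -0.04889925],
       [ 0.02093464, -0.07277788, -0.99712844,  1.25711223],
       [ 0.        ,  0.        ,  0.        ,  1.        ]])}
wrist {'fx': 425.1283847250078, 'fy': 425.1283847250078, 'cx': 322.9744783114832, 'cy': 237.42351954748887, 'k1': 0.0046670912699978495, 'world_from_camera': array([[ 4.40642893e-01,  8.50340645e-01,  2.87671043e-01,
         1.76990337e-01],
       [ 8.97682419e-01, -4.17283076e-01, -1.41566624e-01,
         5.53455945e-01],
       [-3.39597154e-04,  3.20617564e-01, -9.47208669e-01,
         3.72817154e-01],
       [ 0.00000000e+00,  0.00000000e+00,  0.00000000e+00,
         1.00000000e+00]])}
```

View pics/top0.png

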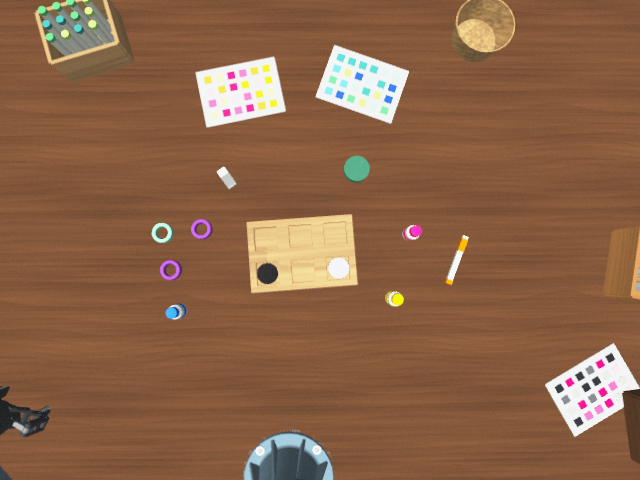

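View pics/scene0.png

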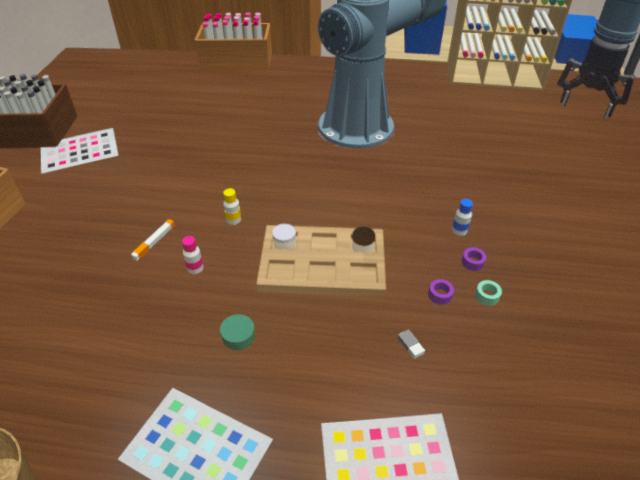

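View pics/wrist0.png

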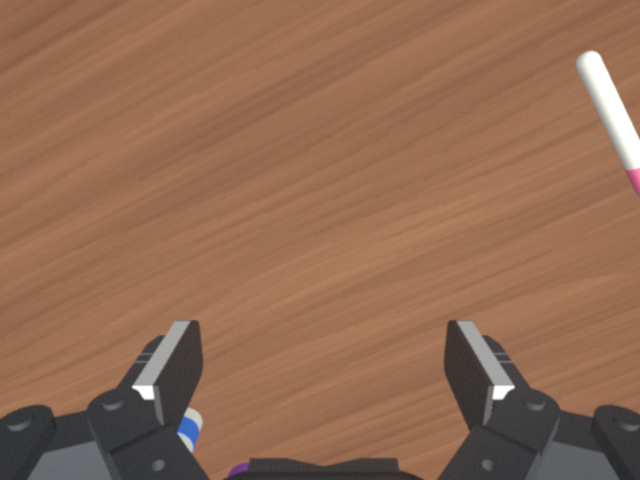

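Candidates in the top picture: the mint ring at (162,233) against the purple rings at (201,229) and (170,270). The bottles are blue (173,312), pink (413,232) and yellow (396,299). The black lid is at (267,273) and the silver lid at (338,268). I choose the mint ring, and next check it in a crop and measure.

```bash
cat > h.py <<'E'
import numpy as np,cv2
from bench import *
def deproj(cal,u,v,d):
    K=np.array([[cal['fx'],0,cal['cx']],[0,cal['fy'],cal['cy']],[0,0,1]])
    p=np.stack([np.ravel(u),np.ravel(v)],1).astype(float)
    q=cv2.undistortPoints(p[:,None],K,np.array([cal['k1'],0,0,0,0]))[:,0]
    d=np.ravel(d); c=np.stack([q[:,0]*d,q[:,1]*d,d],1)
    M=cal['world_from_camera'];return c@M[:3,:3].T+M[:3,3]
def onplane(cal,u,v,z):
    a=deproj(cal,u,v,np.ones(np.size(u)));o=cal['world_from_camera'][:3,3]
    return o+(a-o)*((z-o[2])/(a[:,2]-o[2]))[:,None]
def cloud(cal,d):
    v,u=np.mgrid[:480,:640];return deproj(cal,u,v,d).reshape(480,640,3)
def toolrows(obs,target_pos):
    from scipy.spatial.transform import Rotation as R
    w,x,y,z=obs['eef_rot'];r=R.from_quat([x,y,z,w])
    return r.inv().apply(np.array(target_pos)-obs['eef_pos'])*1000, r
E
python3 - <<'E'
from h import *
for n in("top","scene"):
    cal=get_calibration(n);im=cv2.imread(f"pics/{n}0.png");d=np.load(f"pics/{n}0.npy");P=cloud(cal,d)
    hsv=cv2.cvtColor(im,cv2.COLOR_BGR2HSV)
    H,S,V=[hsv[...,i].astype(int) for i in range(3)]
    reg=(P[...,0]>.3)&(P[...,0]<.85)&(abs(P[...,1])<.45)
    for nm,lo,hi in(("yellow",25,35),("pink",150,172),("blue",98,118),("mint",70,92),("purple",135,149)):
        m=reg&(H>=lo)&(H<=hi)&(S>60)&(V>90)&(P[...,2]>.008)
        c,l,st,ce=cv2.connectedComponentsWithStats(m.astype(np.uint8))
        for i in range(1,c):
            if st[i,4]<15: continue
            q=P[l==i]; top=q[q[:,2]>q[:,2].max()-.006]
            mid=(top.min(0)+top.max(0))/2
            print(n,nm,ce[i].round(1),st[i,4],"mean",top.mean(0).round(4),"mid",mid.round(4),"ext",(np.ptp(top,axis=0)*1000).round(0))
im=cv2.imread("pics/top0.png")
a=cv2.resize(im[200:340,130:270],(600,600),interpolation=3);cv2.imwrite("pics/cL.png",a)
a=cv2.resize(im[205:305,235:365],(780,600),interpolation=3);cv2.imwrite("pics/cR.png",a)
E
```

```text
top yellow [397.2 299. ] 106 mean [ 0.4982 -0.0489  1.2571] mid [ 0.4982 -0.0489  1.2571] ext [0. 0. 0.]
top pink [415.4 230.8] 112 mean [ 0.4982 -0.0489  1.2571] mid [ 0.4982 -0.0489  1.2571] ext [0. 0. 0.]
top pink [405.4 234. ] 35 mean [ 0.608  -0.2985  0.0445] mid [ 0.6049 -0.2986  0.0453] ext [22.  2.  6.]
top blue [182.4 309.1] 46 mean [0.4235 0.2617 0.0407] mid [0.4175 0.2626 0.0407] ext [29. 20.  5.]
top blue [171.7 312.4] 130 mean [ 0.4982 -0.0489  1.2571] mid [ 0.4982 -0.0489  1.2571] ext [0. 0. 0.]
top mint [356.  168.5] 519 mean [ 0.4982 -0.0489  1.2571] mid [ 0.4982 -0.0489  1.2571] ext [0. 0. 0.]
top mint [168.8 234.4] 42 mean [0.6038 0.2946 0.0256] mid [0.6054 0.2961 0.0262] ext [30. 11.  6.]
top mint [157.4 230.9] 32 mean [0.6146 0.3225 0.0242] mid [0.6121 0.3179 0.0245] ext [28. 23.  4.]
top purple [200.9 228.7] 215 mean [ 0.4982 -0.0489  1.2571] mid [ 0.4982 -0.0489  1.2571] ext [0. 0. 0.]
top purple [170.  269.6] 216 mean [ 0.4982 -0.0489  1.2571] mid [ 0.4982 -0.0489  1.2571] ext [0. 0. 0.]
scene yellow [229.9 194.1] 105 mean [ 0.4407 -0.2627  0.0862] mid [ 0.4422
[... 280 characters left out ...]
2 mean [ 0.6154 -0.3046  0.0333] mid [ 0.6128 -0.3092  0.0335] ext [19. 31.  6.]
scene blue [465.4 206.1] 150 mean [0.4157 0.2714 0.0867] mid [0.4143 0.2717 0.0878] ext [29. 23.  6.]
scene blue [460.3 226. ] 110 mean [0.4288 0.2708 0.0366] mid [0.4262 0.2707 0.0368] ext [16. 29.  6.]
scene mint [488.5 291.4] 350 mean [0.6107 0.3153 0.0246] mid [0.6115 0.3148 0.0254] ext [49. 48.  6.]
scene mint [237. 329.] 761 mean [ 0.7701 -0.1755  0.0309] mid [ 0.7695 -0.1753  0.0317] ext [64. 64.  6.]
scene purple [474.5 257.2] 257 mean [0.5204 0.2945 0.0255] mid [0.5175 0.2945 0.0264] ext [49. 46.  6.]
scene purple [441.7 290. ] 314 mean [0.6197 0.2174 0.025 ] mid [0.6181 0.2177 0.0256] ext [50. 48.  6.]
```

View pics/cL.png

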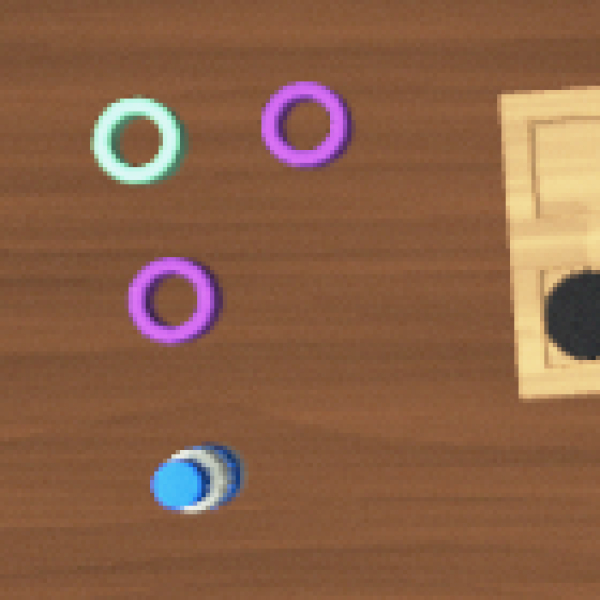

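View pics/cR.png

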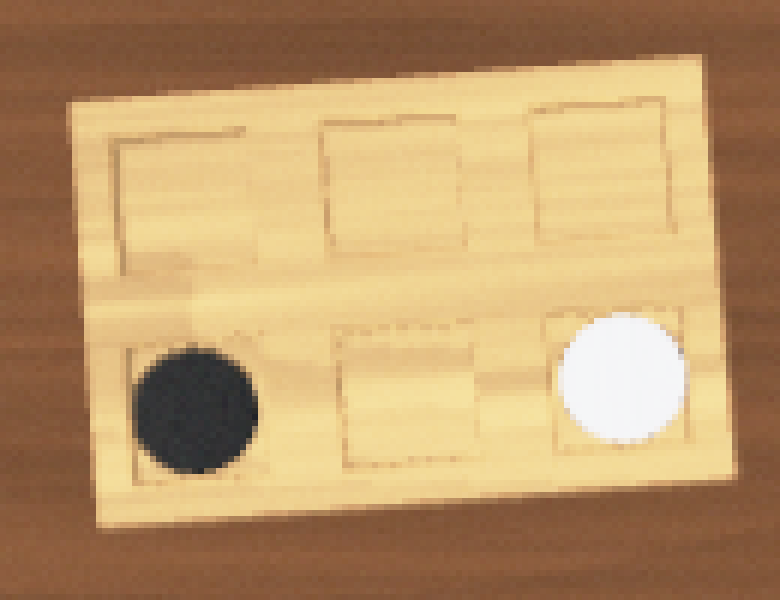

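The crops show the only mint ring at top pixel (162,233), with purple ones on its right and below it. The rack is turned slightly; the black lid sits in the left near well and the silver lid in the right near well. I refine positions using known heights.

```bash
cat > m.py <<'E'
from h import *
res={}
for n in("top","scene"):
    cal=get_calibration(n);im=cv2.imread(f"pics/{n}0.png")
    hsv=cv2.cvtColor(im,cv2.COLOR_BGR2HSV);H,S,V=[hsv[...,i].astype(int) for i in range(3)]
    # rectify onto planes at 0.5mm/px and find there
    def ortho(z,x0,x1,y0,y1,s=.0005):
        xs=np.arange(x0,x1,s);ys=np.arange(y0,y1,s);X,Y=np.meshgrid(xs,ys,indexing='ij')
        M=np.linalg.inv(cal['world_from_camera']);p=np.stack([X,Y,0*X+z],-1)@M[:3,:3].T+M[:3,3]
        a,b=p[...,0]/p[...,2],p[...,1]/p[...,2];f=1+cal['k1']*(a*a+b*b)
        return cv2.remap(im,(cal['fx']*a*f+cal['cx']).astype(np.float32),(cal['fy']*b*f+cal['cy']).astype(np.float32),cv2.INTER_CUBIC),xs,ys
    # rack
    o,xs,ys=ortho(.024,.42,.68,-.2,.2)
    hh=cv2.cvtColor(o,cv2.COLOR_BGR2HSV).astype(int)
    m=((hh[...,2]>150)).astype(np.uint8)
    m=cv2.morphologyEx(m,cv2.MORPH_CLOSE,np.ones((81,81)))
    c,l,st,ce=cv2.connectedComponentsWithStats(m);i=1+st[1:,4].argmax()
    cs,_=cv2.findContours((l==i).astype(np.uint8),0,2);r=cv2.minAreaRect(max(cs,key=cv2.contourArea))
    print(n,"rack",.42+r[0][1]*.0005,-.2+r[0][0]*.0005,np.array(r[1])*.5,r[2])
    cv2.imwrite(f"pics/ortho_{n}.png",o)
    for nm,x,y,z in(("yellow",.443,-.262,.086),("pink",.605,-.312,.086),("blue",.415,.271,.086),("mint",.61,.315,.024),("black",.52,.05,.049),("silver",.52,-.1,.049)):
        if nm in("black","silver"):
            if nm=="black": y=+.06
        o,xs,ys=ortho(z,x-.045,x+.045,y-.045,y+.045);cv2.imwrite(f"pics/o_{n}_{nm}.png",o)
im0=[]
import glob
for n in("top","scene"):
    im0.append(np.hstack([cv2.imread(f"pics/o_{n}_{k}.png")[::-1,::-1] for k in("yellow","pink","blue","mint")]))
cv2.imwrite("pics/os.png",np.vstack(im0))
cv2.imwrite("pics/orr.png",np.hstack([cv2.imread(f"pics/ortho_{n}.png")[::-1,::-1] for n in("top","scene")])[:, :][::2,::2])
E
python3 m.py
```

```text
top rack 0.555480712890625 -0.03721723937988283 [182.73483276 271.05252075] 86.09950256347656
scene rack 0.5498213043212891 -0.03559318542480469 [188.40411377 269.2649231 ] 86.26860046386719Traceback (most recent call last):
  File "m.py", line 28, in <module>
    im0.append(np.hstack([cv2.imread(f"pics/o_{n}_{k}.png")[::-1,::-1] for k in("yellow","pink","blue","mint")]))
               ~~~~~~~~~^^^^^^^^^^^^^^^^^^^^^^^^^^^^^^^^^^^^^^^^^^^^^^^^^^^^^^^^^^^^^^^^^^^^^^^^^^^^^^^^^^^^^^^^
    return _nx.concatenate(arrs, 1, dtype=dtype, casting=casting)
           ~~~~~~~~~~~~~~~^^^^^^^^^^^^^^^^^^^^^^^^^^^^^^^^^^^^^^^
ValueError: all the input array dimensions except for the concatenation axis must match exactly, but along dimension 0, the array at index 0 has size 180 and the array at index 1 has size 181
```

```bash
sed -i 's/\[::-1,::-1\] for k/[:180,:180][::-1,::-1] for k/' m.py; python3 m.py >/dev/null; python3 - <<'E'
import cv2,numpy as np
a=cv2.imread("pics/os.png")
for i in range(2):
  for j in range(4):
    c=(j*180+90,i*180+90); cv2.circle(a,c,27 if j<3 else 50,(0,0,0),1); cv2.circle(a,c,1,(0,0,0),-1)
cv2.imwrite("pics/os1.png",a)
ims=[]
for n in("top","scene"):
    o=cv2.imread(f"pics/ortho_{n}.png")
    x,y,t=.5525,-.0370,np.radians(-3.85) 
    t=-t if False else t
    c,s=np.cos(t),np.sin(t)
    def px(a,b): X=x+c*a-s*b;Y=y+s*a+c*b;return [(Y+.2)/.0005,(X-.42)/.0005]
    def sq(cx,cy,hx,hy): cv2.polylines(o,[np.int32([px(cx+i*hx,cy+j*hy) for i,j in((1,1),(1,-1),(-1,-1),(-1,1))])],True,(0,0,255),1)
    sq(0,0,.089,.133)
    for i in(-.044,.044):
        for j in(-.088,0,.088): sq(i,j,.028,.028)
    o=o[::-1,::-1];ims.append(cv2.resize(o,None,fx=.95,fy=.95)[:290*10])
for n,o in zip(("t","s"),ims): cv2.imwrite(f"pics/rk_{n}1.png",o)
E
```

```text
(no output)
```

View pics/os1.png

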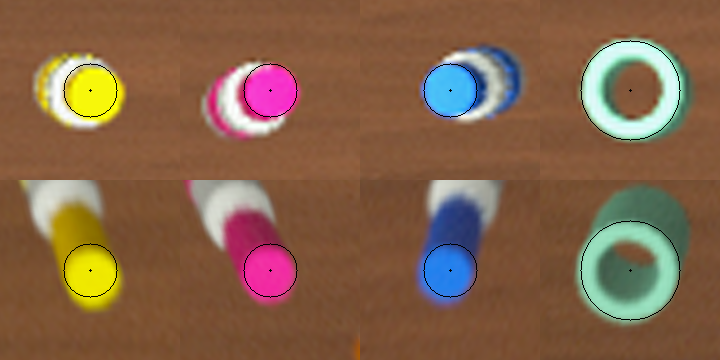

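View pics/rk_t1.png

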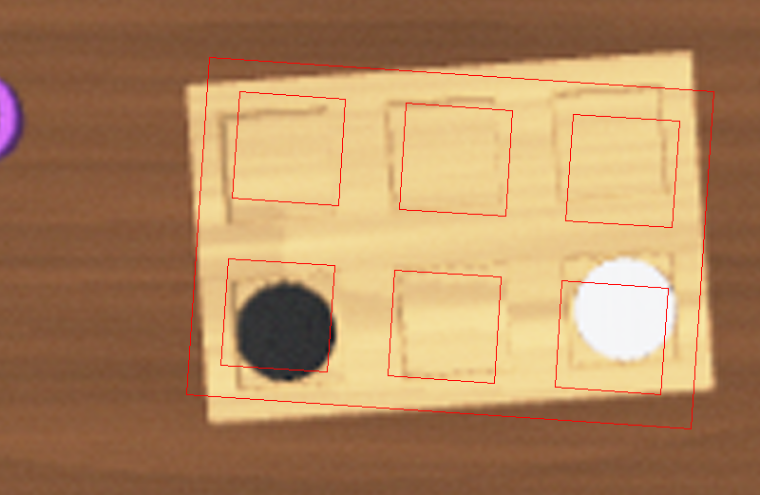

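View pics/rk_s1.png

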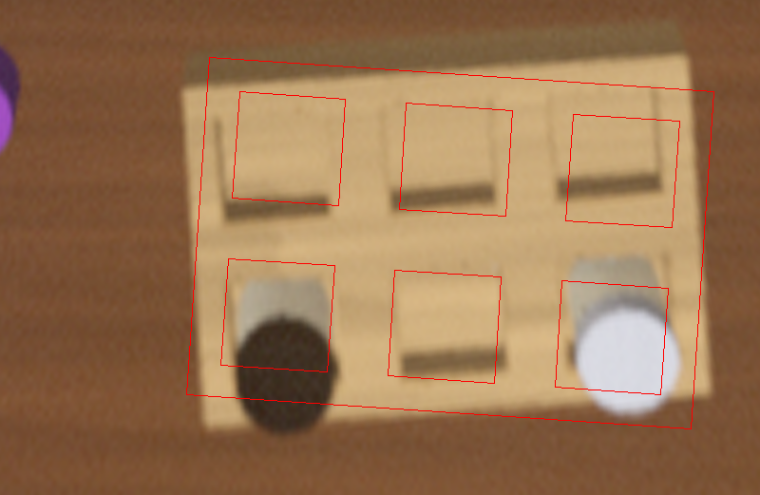

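```bash
python3 - <<'E'
import bench;print([k for k in dir(bench) if not k.startswith('__')])
for k in dir(bench):
    v=getattr(bench,k)
    if 'tip' in k.lower() or isinstance(v,(int,float)): print(k,v)
E
python3 - <<'E'
import cv2,numpy as np
for n,(x,y) in(("top",(.5535,-.0372)),("scene",(.5525,-.0365))):
    o=cv2.imread(f"pics/ortho_{n}.png");t=np.radians(3.85)
    c,s=np.cos(t),np.sin(t)
    def px(a,b): X=x+c*a-s*b;Y=y+s*a+c*b;return [(Y+.2)/.0005,(X-.42)/.0005]
    def sq(cx,cy,hx,hy): cv2.polylines(o,[np.int32([px(cx+i*hx,cy+j*hy) for i,j in((1,1),(1,-1),(-1,-1),(-1,1))])],True,(0,0,255),1)
    sq(0,0,.089,.133)
    for i in(-.044,.044):
        for j in(-.088,0,.088): sq(i,j,.028,.028)
    cv2.imwrite(f"pics/rk_{n}2.png",cv2.resize(o[::-1,::-1],None,fx=.95,fy=.95))
E
```

```text
['MotionError', 'camera', 'get_calibration', 'get_obs', 'hand_in', 'tip_extent']
tip_extent 0.014
```

View pics/rk_top2.png

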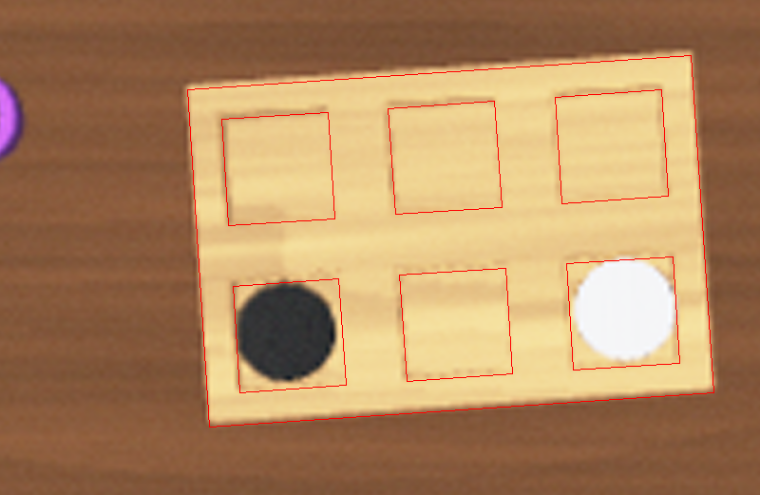

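View pics/rk_scene2.png

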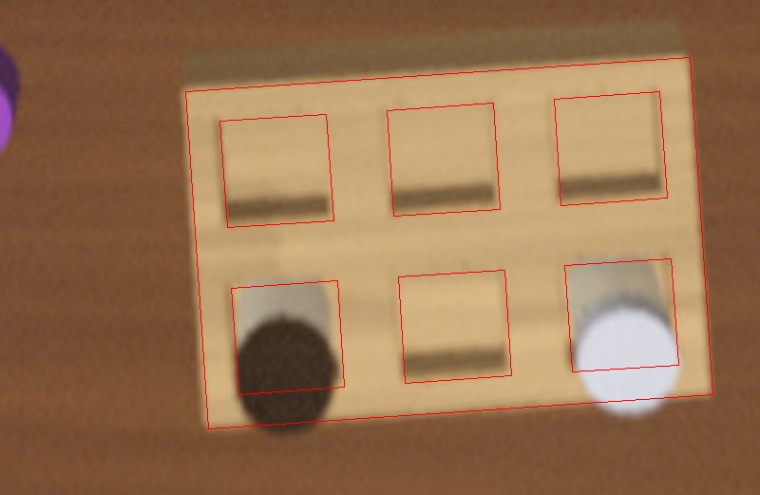

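The red outlines match the rack in both views at rack centre (0.553, -0.037), yaw 3.85°. The same jaw direction (along the rack's y) suits everything. First I go above the yellow bottle.

```bash
cat > go.py <<'E'
import sys
from h import *
o=get_obs();t=[float(a) for a in sys.argv[1:4]]
s,r=toolrows(o,t);m=r.as_matrix()
yaw=np.degrees(np.arctan2(m[1,1],m[0,1]))
print("t",round(o['time_s'],2),"pos",o['eef_pos'].round(4),"shift",s.round(1),"yawY",yaw.round(2),"tilt",m[2].round(3),"turnz to 93.85:",np.radians(yaw-93.85).round(3),"open",round(float(o['opening']),3))
E
python3 go.py .441 -.262 .2
```

```text
t 0.15 pos [0.2528 0.5159 0.2064] shift [-511.4 -615.7    7. ] yawY 63.88 tilt [ 0.    -0.001 -1.   ] turnz to 93.85: -0.523 open 1.002
```

```bash
python3 -m jog '[[[-511,-616,6],[0,0,-0.523],1],[[-511,-616,6],[0,0,-0.523],1],[[-511,-616,6],[0,0,-0.523],1],[[-511,-616,6],[0,0,-0.523],1],[[-511,-616,6],[0,0,-0.523],1],[[-511,-616,6],[0,0,-0.523],1],[[-511,-616,6],[0,0,-0.523],1],[[-511,-616,6],[0,0,-0.523],1],[[-511,-616,6],[0,0,-0.523],1],[[-511,-616,6],[0,0,-0.523],1],[[-511,-616,6],[0,0,-0.523],1],[[-511,-616,6],[0,0,-0.523],1],[[-511,-616,6],[0,0,-0.523],1],[[-511,-616,6],[0,0,-0.523],1],[[-511,-616,6],[0,0,-0.523],1],[[-511,-616,6],[0,0,-0.523],1],[[-511,-616,6],[0,0,-0.523],1],[[-511,-616,6],[0,0,-0.523],1],[[-511,-616,6],[0,0,-0.523],1],[[-511,-616,6],[0,0,-0.523],1]]'; cat > look.py <<'E'
import sys
from h import *
cal=get_calibration("wrist");p,d=camera("wrist");cv2.imwrite(f"pics/{sys.argv[1]}.png",p[:,:,::-1]);np.save(f"pics/{sys.argv[1]}.npy",d);np.save(f"pics/{sys.argv[1]}_cal.npy",cal,allow_pickle=True)
E
python3 go.py .441 -.262 .2; python3 look.py w1
```

```text
time_s: 1.82
eef_pos: [0.4407, -0.2668, 0.2008]
eef_rot: [-0.0, -0.032, 0.999, -0.001]
wrist_force: [-1.6, 0.2, 0.7]
opening: 0.998
t 1.82 pos [ 0.4407 -0.2668  0.2008] shift [-0.6  4.7  0.8] yawY 93.68 tilt [ 0.001 -0.003 -1.   ] turnz to 93.85: -0.003 open 0.998
```

View pics/w1.png

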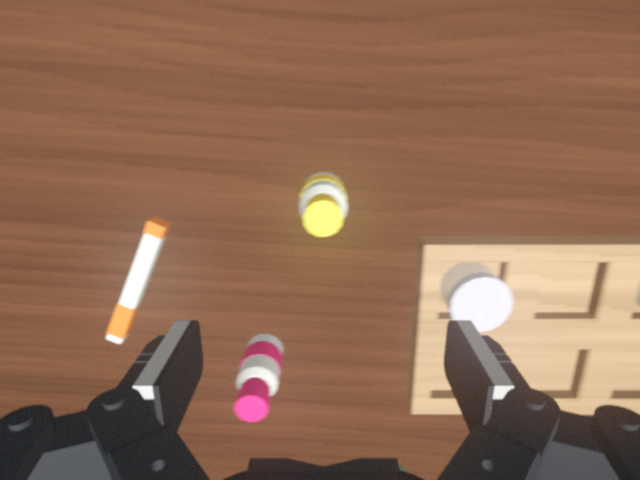

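Wrist view: yellow cap top at (323,216), pink cap at (252,406), silver lid at (481,303), rack's near right corner at (424,240). I turn these into positions.

```bash
python3 - <<'E'
from h import *
c=np.load("pics/w1_cal.npy",allow_pickle=True).item()
for n,u,v,z in(("y",323,216,.086),("p",252,407,.086),("silver",481,303,.049),("corner",424,243,.024)):print(n,onplane(c,u,v,z).round(4))
E
python3 go.py .441 -.262 .038
```

```text
y [[ 0.4361 -0.266   0.086 ]]
p [[ 0.5995 -0.313   0.086 ]]
silver [[ 0.5132 -0.1293  0.049 ]]
corner [[ 0.472  -0.1772  0.024 ]]
t 1.87 pos [ 0.4409 -0.2683  0.2008] shift [ -0.6   6.8 162.8] yawY 93.62 tilt [ 0.001 -0.003 -1.   ] turnz to 93.85: -0.004 open 1.003
```

```bash
python3 -m jog '[[[3,4,30],[0,0,-0.004],1],[[3,4,60],[0,0,-0.004],1],[[3,4,90],[0,0,-0.004],1],[[3,4,115],[0,0,-0.004],1],[[3,4,140],[0,0,-0.004],1],[[3,4,155],[0,0,-0.004],1],[[3,4,163],[0,0,-0.004],1],[[3,4,163],[0,0,-0.004],1],[[3,4,163],[0,0,-0.004],1],[[3,4,163],[0,0,-0.004],0],[[3,4,163],[0,0,-0.004],0],[[3,4,163],[0,0,-0.004],0],[[3,4,163],[0,0,-0.004],0],[[3,4,163],[0,0,-0.004],0],[[3,4,163],[0,0,-0.004],0],[[3,4,163],[0,0,-0.004],0],[[3,4,163],[0,0,-0.004],0],[[3,4,163],[0,0,-0.004],0]]'; python3 look.py w2; python3 go.py .509 -.040 .13
```

```text
time_s: 3.37
eef_pos: [0.4382, -0.2655, 0.0386]
eef_rot: [0.0, -0.034, 0.999, -0.002]
wrist_force: [-0.4, 0.0, 6.3]
opening: 0.294
t 3.42 pos [ 0.4382 -0.2656  0.0386] shift [-85.8 219.9 -92.4] yawY 93.84 tilt [-0.    -0.004 -1.   ] turnz to 93.85: -0.0 open 0.294
```

View pics/w2.png

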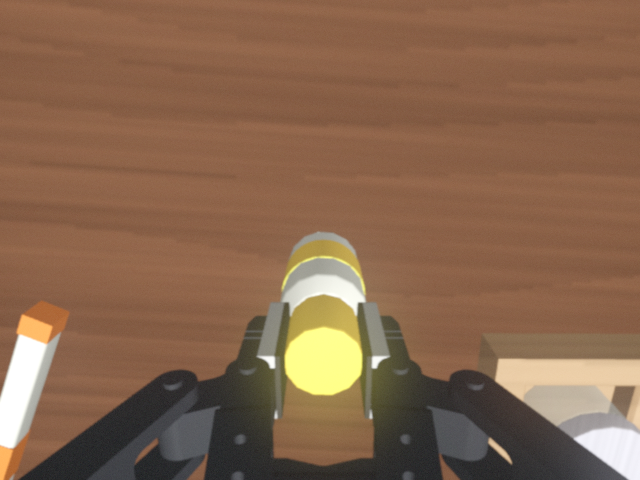

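```bash
python3 - <<'E'
from h import *
c=np.load("pics/w2_cal.npy",allow_pickle=True).item();d=np.load("pics/w2.npy")
for u,v in((275,315),(284,308),(368,308),(375,315),(270,355),(376,355),(279,400),(370,400),(323,360),(300,340),(345,340),(323,315),(323,285),(290,280),(357,280)):
    print(u,v,round(float(d[v,u]),3),deproj(c,[u],[v],[d[v,u]])[0].round(4))
im=cv2.imread("pics/w2.png");cv2.imwrite("pics/w2c.png",cv2.resize(im[220:430,220:430],(600,600),interpolation=3))
E
```

```text
275 315 0.146 [ 0.4269 -0.2815  0.0756]
284 308 0.151 [ 0.4269 -0.2789  0.0702]
368 308 0.15 [ 0.4245 -0.2492  0.0708]
375 315 0.145 [ 0.4242 -0.2474  0.0761]
270 355 0.122 [ 0.4261 -0.2802  0.1001]
376 355 0.123 [ 0.4243 -0.2497  0.0996]
279 400 0.127 [ 0.4412 -0.2771  0.1006]
370 400 0.128 [ 0.44   -0.2499  0.0997]
323 360 0.14 [ 0.4369 -0.2643  0.0854]
300 340 0.137 [ 0.4296 -0.2722  0.0858]
345 340 0.138 [ 0.4289 -0.2577  0.0853]
323 315 0.143 [ 0.4246 -0.2651  0.0777]
323 285 0.162 [ 0.4231 -0.2653  0.0572]
290 280 0.0 [ 0.3539 -0.2694  0.205 ]
357 280 0.178 [ 0.4269 -0.2508  0.042 ]
```

View pics/w2c.png

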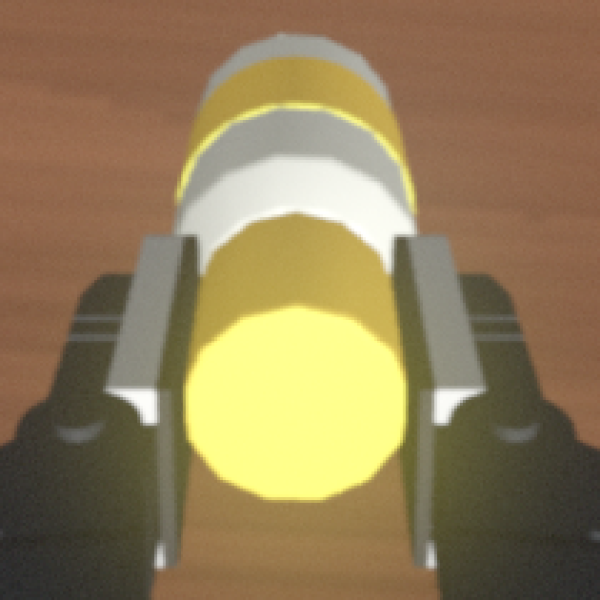

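```bash
python3 - <<'E'
from h import *
o=get_obs();print(o['wrist_force'],o['torque'],o['q'].round(3))
for f,z in(("w1",.2008),("w2",.0386)):
    c=np.load(f"pics/{f}_cal.npy",allow_pickle=True).item();d=np.load(f"pics/{f}.npy");P=cloud(c,d);
    m=(d>0)&(d<.16)
    m[:, 281:366]&= (f=="w1")
    q=P[m];print(f,"cam",c['world_from_camera'][:3,3],"lowest finger z rel TCP",np.percentile(q[:,2],[0,1,2,5])-z)
d=np.load("pics/w1.npy");print(d[318:345:3,180:200:4]); print(d[318:345:3,450:470:4])
E
```

```text
[-0.73992704  1.63424053  6.24327585] [ 0.13510867  0.08054431 -0.04801375] [-0.775  0.266  1.888 -0.003  0.985 -2.411]
w1 cam [ 0.35656539 -0.27062803  0.36727349] lowest finger z rel TCP [0.03557115 0.04099451 0.04351437 0.04905535]
w2 cam [ 0.35386257 -0.26936366  0.20495731] lowest finger z rel TCP [0.026683   0.03562286 0.04020213 0.05168658]
[[0.4148254  0.41504574 0.41595894 0.4151597  0.41474858]
 [0.14126706 0.14071909 0.14118576 0.1414604  0.14425719]
 [0.1406584  0.13906252 0.13907447 0.         0.14446977]
 [0.13722205 0.1375766  0.13787234 0.13949135 0.1432033 ]
 [0.13639717 0.13553809 0.13602234 0.13845874 0.14397217]
 [0.13466845 0.13385922 0.13552716 0.1385495  0.1430997 ]
 [0.13237318 0.13216485 0.13514766 0.13912998 0.14309014]
 [0.13038409 0.13075058 0.13557959 0.13889062 0.14413552]
 [0.13013497 0.13142283 0.13508724 0.13813116 0.1427353 ]]
[[0.39115024 0.38956043 0.35857466 0.35852382 0.3589003 ]
 [0.14406751 0.14150412 0.14216298 0.14027141 0.14207551]
 [0.14300036 0.13898802 0.13878655 0.13896674 0.13950676]
 [0.14344229 0.13956532 0.13775979 0.13823487 0.        ]
 [0.14253166 0.13854642 0.13628238 0.13572003 0.13681442]
 [0.14436756 0.13863613 0.13515143 0.13418874 0.13335046]
 [0.14393423 0.13889652 0.13611881 0.13224918 0.13247599]
 [0.14404684 0.139153   0.13577579 0.13168663 0.1308972 ]
 [0.14374325 0.13921054 0.13578603 0.1314565  0.12929203]]
```

The pads appear to be on the cap (opening 0.294 ≈ 25 mm), higher than the reported TCP says. I check from the scene camera.

```bash
python3 - <<'E'
from h import *
p,d=camera("scene");im=p[:,:,::-1].copy();cv2.imwrite("pics/s2.png",im);np.save("pics/s2.npy",d)
cv2.imwrite("pics/s2c.png",cv2.resize(im[110:250,160:300],(600,600),interpolation=3))
E
```

```text
(no output)
```

View pics/s2c.png

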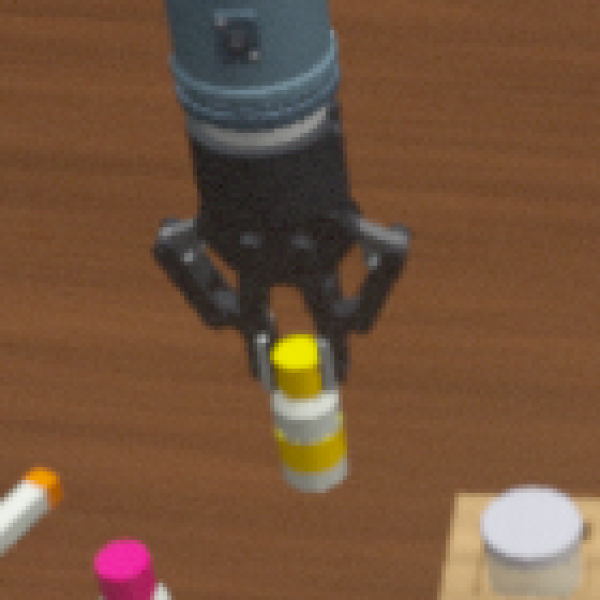

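The scene picture confirms the pads hold the cap: cap in the crop at (295,365), pads either side of it. The real tips are about 28 mm behind the reported TCP, so heights need about 43 mm less than nominal. The cap hold is square and firm and the bottle hangs from it, so I carry it this way and use lower heights later.

```bash
python3 -m jog '[[[0,0,-8],[0,0,0],0],[[0,0,-25],[0,0,0],0],[[0,0,-50],[0,0,0],0],[[0,0,-75],[0,0,0],0],[[-2,5,-92],[0,0,0],0],[[-8,20,-92],[0,0,0],0],[[-16,40,-92],[0,0,0],0],[[-26,65,-92],[0,0,0],0],[[-36,90,-92],[0,0,0],0],[[-46,115,-92],[0,0,0],0],[[-56,140,-92],[0,0,0],0],[[-66,165,-92],[0,0,0],0],[[-75,190,-92],[0,0,0],0],[[-81,205,-92],[0,0,0],0],[[-85,214,-92],[0,0,0],0],[[-87,219,-92],[0,0,0],0],[[-87,219,-92],[0,0,0],0],[[-87,219,-92],[0,0,0],0],[[-87,219,-92],[0,0,0],0]]'; python3 look.py w3; python3 go.py .510 -.041 .050
```

```text
time_s: 5.05
eef_pos: [0.51, -0.0417, 0.1296]
eef_rot: [0.0, -0.033, 0.999, -0.002]
wrist_force: [0.0, 0.0, -0.8]
opening: 0.291
t 5.1 pos [ 0.51   -0.0418  0.1296] shift [-0.   1.1 79.6] yawY 93.77 tilt [ 0.    -0.005 -1.   ] turnz to 93.85: -0.001 open 0.293
```

View pics/w3.png

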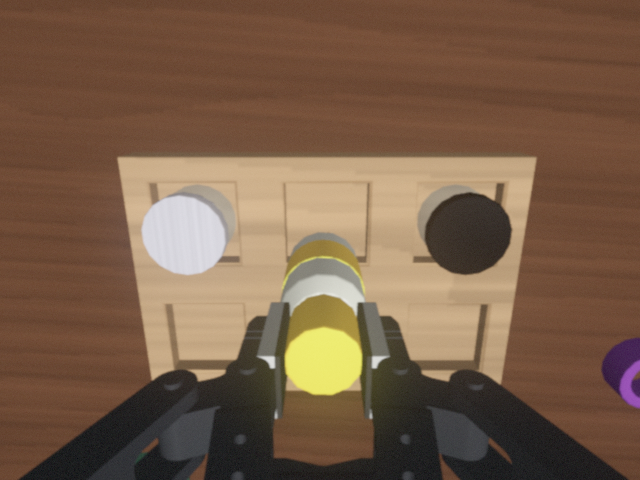

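Bottle still upright in the jaws and centred between silver (187,232) and black (468,233). Lower in.

```bash
python3 -m jog '[[[0,1,10],[0,0,0],0],[[0,1,25],[0,0,0],0],[[0,1,40],[0,0,0],0],[[0,1,55],[0,0,0],0],[[0,1,67],[0,0,0],0],[[0,1,75],[0,0,0],0],[[0,1,80],[0,0,0],0],[[0,1,81],[0,0,0],0],[[0,1,81],[0,0,0],0],[[0,1,81],[0,0,0],0]]'; python3 look.py w4; python3 go.py .510 -.041 .050
```

```text
time_s: 5.93
eef_pos: [0.5104, -0.0414, 0.0491]
eef_rot: [0.001, -0.033, 0.999, -0.002]
wrist_force: [0.1, -1.4, -1.2]
opening: 0.296
t 5.98 pos [ 0.5105 -0.0413  0.0492] shift [ 0.4  0.3 -0.8] yawY 93.77 tilt [-0.001 -0.005 -1.   ] turnz to 93.85: -0.001 open 0.296
```

View pics/w4.png

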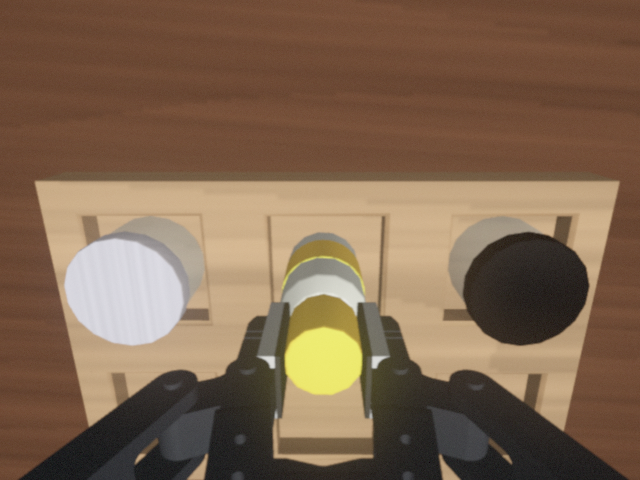

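```bash
python3 -m jog '[[[0,0,1],[0,0,0],0],[[0,0,1],[0,0,0],0],[[0,0,1],[0,0,0],0.5],[[0,0,1],[0,0,0],0.7],[[0,0,1],[0,0,0],0.7],[[0,0,1],[0,0,0],0.7],[[0,0,-5],[0,0,0],0.7],[[0,0,-25],[0,0,0],0.7],[[0,0,-60],[0,0,0],0.9],[[0,0,-100],[0,0,0],1],[[0,0,-120],[0,0,0],1],[[0,0,-120],[0,0,0],1],[[0,0,-120],[0,0,0],1]]'; python3 look.py w5; python3 go.py .602 -.312 .170
```

```text
time_s: 7.07
eef_pos: [0.5114, -0.041, 0.1711]
eef_rot: [0.002, -0.033, 0.999, -0.003]
wrist_force: [0.6, -0.6, -0.6]
opening: 0.998
t 7.12 pos [ 0.5102 -0.0407  0.1693] shift [ -73.8 -276.8    0.8] yawY 93.77 tilt [-0.001 -0.005 -1.   ] turnz to 93.85: -0.001 open 1.001
```

View pics/w5.png

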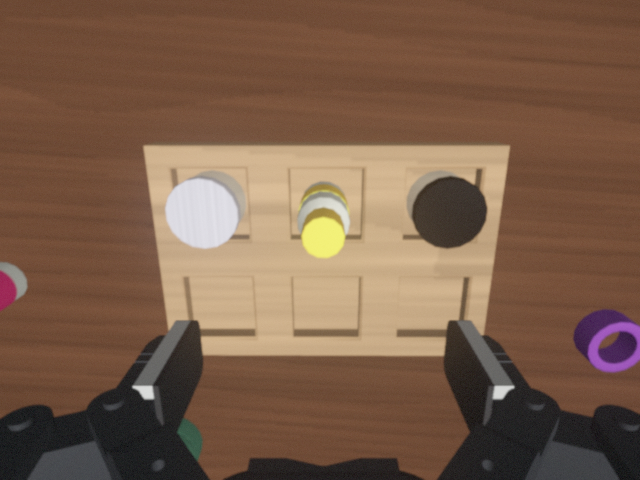

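Yellow stands upright at (323,235) in the middle near well. Next I go above pink.

```bash
python3 -m jog '[[[-8,-30,0],[0,0,-0.001],1],[[-17,-65,0],[0,0,-0.001],1],[[-28,-105,0],[0,0,-0.001],1],[[-38,-143,0],[0,0,-0.001],1],[[-48,-181,0],[0,0,-0.001],1],[[-58,-219,0],[0,0,-0.001],1],[[-67,-250,0],[0,0,-0.001],1],[[-73,-272,0],[0,0,-0.001],1],[[-74,-277,0],[0,0,-0.001],1],[[-74,-277,0],[0,0,-0.001],1],[[-74,-277,0],[0,0,-0.001],1],[[-74,-277,0],[0,0,-0.001],1]]'; python3 look.py w6; python3 go.py .602 -.312 .0386
```

```text
time_s: 8.12
eef_pos: [0.6016, -0.3104, 0.1697]
eef_rot: [-0.0, -0.034, 0.999, -0.002]
wrist_force: [0.1, 0.7, -0.3]
opening: 0.997
t 8.17 pos [ 0.6019 -0.3104  0.1702] shift [  0.   -1.1 131.6] yawY 93.9 tilt [-0.    -0.004 -1.   ] turnz to 93.85: 0.001 open 1.001
```

View pics/w6.png

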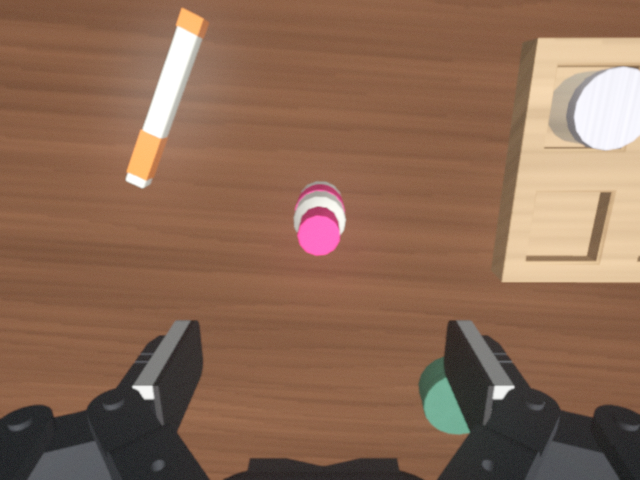

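Pink cap at (319,234), under the gripper apart from about 2 mm. Descend and grip.

```bash
python3 -m jog '[[[0,-2,25],[0,0,0],1],[[0,-2,55],[0,0,0],1],[[0,-2,85],[0,0,0],1],[[0,-2,110],[0,0,0],1],[[0,-2,125],[0,0,0],1],[[0,-2,131],[0,0,0],1],[[0,-2,131],[0,0,0],1],[[0,-2,131],[0,0,0],1],[[0,-2,131],[0,0,0],0],[[0,-2,131],[0,0,0],0],[[0,-2,131],[0,0,0],0],[[0,-2,131],[0,0,0],0],[[0,-2,131],[0,0,0],0],[[0,-2,131],[0,0,0],0],[[0,-2,131],[0,0,0],0],[[0,-2,131],[0,0,0],0],[[0,-2,131],[0,0,0],0]]'; python3 look.py w7; python3 go.py .592 .053 .140
```

```text
time_s: 9.58
eef_pos: [0.6026, -0.3135, 0.0401]
eef_rot: [0.001, -0.034, 0.999, -0.003]
wrist_force: [0.4, -0.8, 5.8]
opening: 0.291
t 9.63 pos [ 0.6027 -0.3135  0.0401] shift [ -14.5  365.8 -101.7] yawY 93.9 tilt [-0.002 -0.005 -1.   ] turnz to 93.85: 0.001 open 0.292
```

View pics/w7.png

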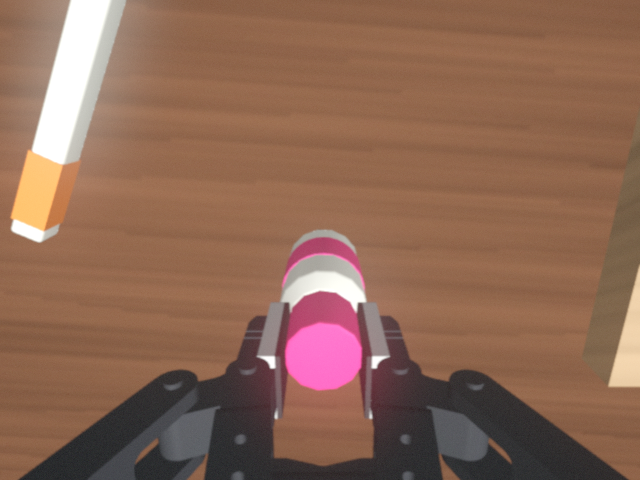

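Pink held by its cap the same way. Lift and carry over to the far left well.

```bash
python3 -m jog '[[[0,0,-8],[0,0,0],0],[[0,0,-28],[0,0,0],0],[[0,0,-58],[0,0,0],0],[[0,0,-85],[0,0,0],0],[[0,5,-100],[0,0,0],0],[[-1,22,-102],[0,0,0],0],[[-2,50,-102],[0,0,0],0],[[-3,82,-102],[0,0,0],0],[[-5,116,-102],[0,0,0],0],[[-6,150,-102],[0,0,0],0],[[-7,184,-102],[0,0,0],0],[[-9,218,-102],[0,0,0],0],[[-10,252,-102],[0,0,0],0],[[-11,286,-102],[0,0,0],0],[[-13,318,-102],[0,0,0],0],[[-14,345,-102],[0,0,0],0],[[-14,360,-102],[0,0,0],0],[[-14,366,-102],[0,0,0],0],[[-14,366,-102],[0,0,0],0],[[-14,366,-102],[0,0,0],0]]'; python3 look.py w8; python3 go.py .592 .053 .051
```

```text
time_s: 11.3
eef_pos: [0.5906, 0.0533, 0.1392]
eef_rot: [0.0, -0.034, 0.999, -0.003]
wrist_force: [0.5, -0.2, -0.3]
opening: 0.295
t 11.35 pos [0.591  0.0526 0.1396] shift [-1.   0.8 88.5] yawY 93.89 tilt [-0.    -0.005 -1.   ] turnz to 93.85: 0.001 open 0.293
```

View pics/w8.png

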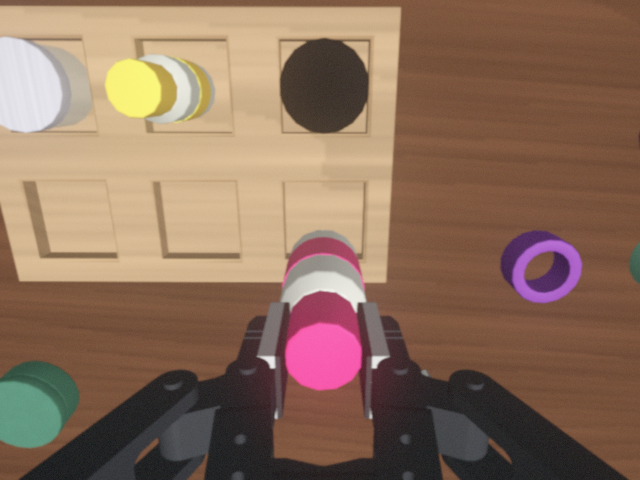

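Pink is in line with the black jar (324,86) and above the well at (324,220). Lower, release and rise.

```bash
python3 -m jog '[[[-1,1,12],[0,0,0],0],[[-1,1,30],[0,0,0],0],[[-1,1,50],[0,0,0],0],[[-1,1,67],[0,0,0],0],[[-1,1,79],[0,0,0],0],[[-1,1,86],[0,0,0],0],[[-1,1,89],[0,0,0],0],[[-1,1,89.5],[0,0,0],0],[[-1,1,89.5],[0,0,0],0],[[-1,1,89.5],[0,0,0],0]]'; python3 look.py w9; python3 go.py .592 .053 .050
```

```text
time_s: 12.18
eef_pos: [0.5927, 0.053, 0.0508]
eef_rot: [0.001, -0.034, 0.999, -0.003]
wrist_force: [0.9, -0.3, -0.8]
opening: 0.291
t 12.23 pos [0.5927 0.0531 0.0509] shift [ 0.7 -0.1  0.9] yawY 93.88 tilt [-0.002 -0.006 -1.   ] turnz to 93.85: 0.001 open 0.297
```

View pics/w9.png

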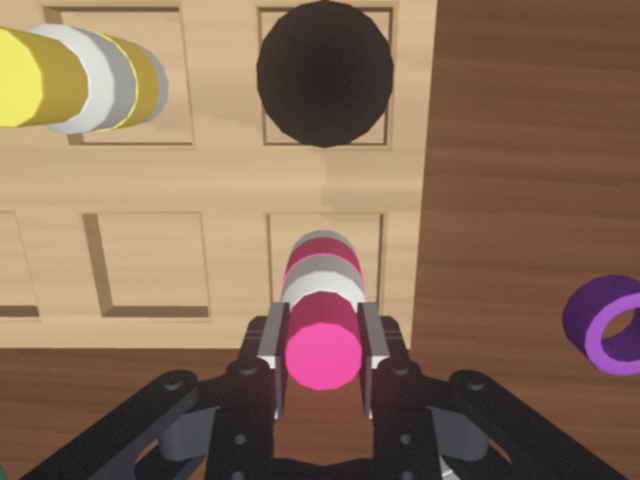

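```bash
python3 -m jog '[[[0,0,1.5],[0,0,0],0],[[0,0,1.5],[0,0,0],0],[[0,0,1.5],[0,0,0],0.5],[[0,0,1.5],[0,0,0],0.7],[[0,0,1.5],[0,0,0],0.7],[[0,0,1.5],[0,0,0],0.7],[[0,0,-5],[0,0,0],0.7],[[0,0,-25],[0,0,0],0.7],[[0,0,-60],[0,0,0],0.9],[[0,0,-95],[0,0,0],1],[[0,0,-120],[0,0,0],1],[[0,0,-120],[0,0,0],1],[[0,0,-120],[0,0,0],1]]'; python3 look.py w10; python3 go.py .413 .271 .170
```

```text
time_s: 13.32
eef_pos: [0.5939, 0.0537, 0.1737]
eef_rot: [0.004, -0.034, 0.999, -0.003]
wrist_force: [-0.6, -0.5, -0.7]
opening: 1.0
t 13.37 pos [0.5926 0.0538 0.1716] shift [164.5 228.9  -0.3] yawY 93.88 tilt [-0.003 -0.006 -1.   ] turnz to 93.85: 0.001 open 1.001
```

View pics/w10.png

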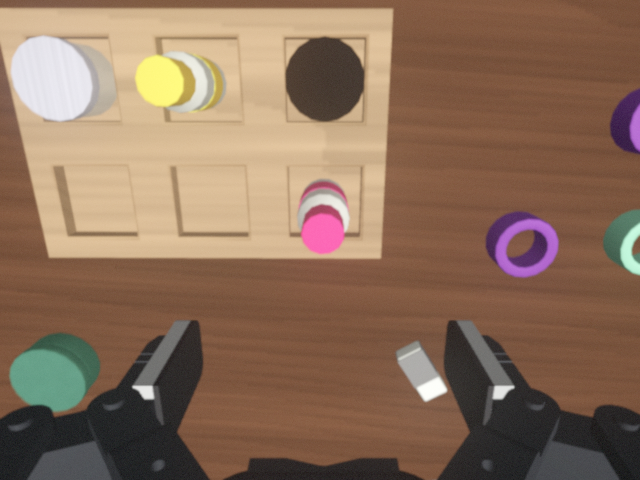

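Pink stands upright in the well behind black (cap at (323,230)). To blue, with a small tilt trim.

```bash
python3 -m jog '[[[16,22,0],[-0.006,0.003,0],1],[[38,53,0],[-0.006,0.003,0],1],[[60,84,0],[-0.006,0.003,0],1],[[82,115,0],[-0.006,0.003,0],1],[[104,146,0],[-0.006,0.003,0],1],[[126,177,0],[-0.006,0.003,0],1],[[146,204,0],[-0.006,0.003,0],1],[[160,223,0],[-0.006,0.003,0],1],[[164,229,0],[-0.006,0.003,0],1],[[164,229,0],[-0.006,0.003,0],1],[[164,229,0],[-0.006,0.003,0],1],[[164,229,0],[-0.006,0.003,0],1]]'; python3 look.py w11; python3 go.py .413 .271 .040
```

```text
time_s: 14.37
eef_pos: [0.4141, 0.2702, 0.1692]
eef_rot: [-0.0, -0.033, 0.999, -0.0]
wrist_force: [-0.7, -0.1, 0.1]
opening: 1.0
t 14.42 pos [0.4143 0.2701 0.1694] shift [  1.2   1.  129.4] yawY 93.8 tilt [ 0. -0. -1.] turnz to 93.85: -0.001 open 1.0
```

View pics/w11.png

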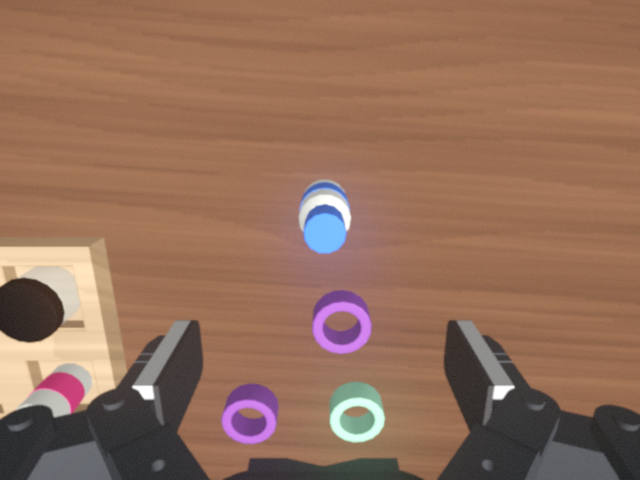

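Blue cap at (325,229), about 3 mm nearer the robot than the jaws; purple ring at (341,321) stays below the fingertips. Descend and grip.

```bash
python3 -m jog '[[[3,1,25],[0,0,0],1],[[3,1,55],[0,0,0],1],[[3,1,85],[0,0,0],1],[[3,1,110],[0,0,0],1],[[3,1,124],[0,0,0],1],[[3,1,130],[0,0,0],1],[[3,1,130],[0,0,0],1],[[3,1,130],[0,0,0],1],[[3,1,130],[0,0,0],0],[[3,1,130],[0,0,0],0],[[3,1,130],[0,0,0],0],[[3,1,130],[0,0,0],0],[[3,1,130],[0,0,0],0],[[3,1,130],[0,0,0],0],[[3,1,130],[0,0,0],0],[[3,1,130],[0,0,0],0],[[3,1,130],[0,0,0],0]]'; python3 look.py w12; python3 go.py .604 -.122 .150
```

```text
time_s: 15.83
eef_pos: [0.4117, 0.2711, 0.0402]
eef_rot: [0.001, -0.033, 0.999, 0.0]
wrist_force: [-0.2, -0.4, 6.0]
opening: 0.291
t 15.88 pos [0.4117 0.2711 0.0402] shift [-165.9 -405.  -109.7] yawY 93.81 tilt [-0.001 -0.    -1.   ] turnz to 93.85: -0.001 open 0.297
```

View pics/w12.png

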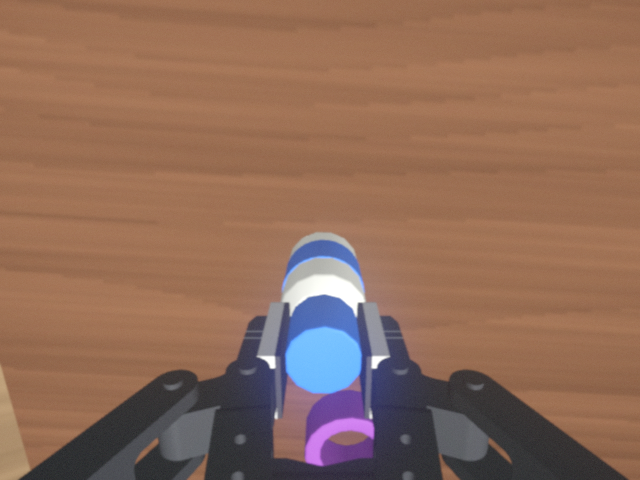

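```bash
python3 -m jog '[[[0,0,-8],[0,0,0],0],[[0,0,-30],[0,0,0],0],[[0,0,-62],[0,0,0],0],[[0,0,-95],[0,0,0],0],[[0,0,-122],[0,0,0],0],[[-3,-8,-135],[0,0,0],0],[[-11,-28,-135],[0,0,0],0],[[-23,-56,-135],[0,0,0],0],[[-37,-90,-135],[0,0,0],0],[[-51,-125,-135],[0,0,0],0],[[-65,-160,-135],[0,0,0],0],[[-80,-195,-135],[0,0,0],0],[[-94,-230,-135],[0,0,0],0],[[-108,-265,-135],[0,0,0],0],[[-123,-300,-135],[0,0,0],0],[[-137,-335,-135],[0,0,0],0],[[-149,-365,-135],[0,0,0],0],[[-159,-388,-135],[0,0,0],0],[[-166,-405,-135],[0,0,0],0],[[-166,-405,-135],[0,0,0],0]]'; python3 -m jog '[[[0,0,0],[0,0,0],0],[[0,0,0],[0,0,0],0]]'; python3 look.py w13; python3 go.py .604 -.122 .0505
```

```text
time_s: 17.55
eef_pos: [0.6051, -0.1257, 0.1754]
eef_rot: [0.001, -0.032, 1.0, -0.001]
wrist_force: [-0.2, -0.9, -1.1]
opening: 0.292
time_s: 17.72
eef_pos: [0.6047, -0.1255, 0.1753]
eef_rot: [0.0, -0.031, 1.0, -0.0]
wrist_force: [0.0, -0.8, -0.8]
opening: 0.296
t 17.77 pos [ 0.6046 -0.125   0.1754] shift [  0.5   3.1 124.9] yawY 93.64 tilt [-0.001 -0.001 -1.   ] turnz to 93.85: -0.004 open 0.292
```

View pics/w13.png

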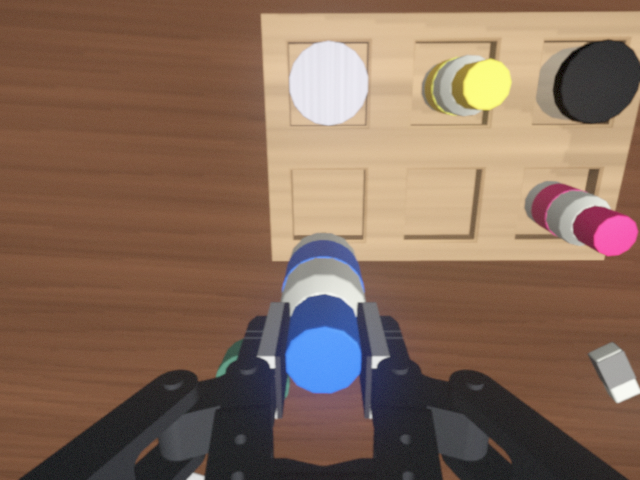

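Blue is over the far right well, 3 mm to the right of where it should be. Correct that and lower.

```bash
python3 -m jog '[[[0,3,12],[0,0,0],0],[[0,3,35],[0,0,0],0],[[0,3,60],[0,0,0],0],[[0,3,85],[0,0,0],0],[[0,3,103],[0,0,0],0],[[0,3,116],[0,0,0],0],[[0,3,122],[0,0,0],0],[[0,3,125],[0,0,0],0],[[0,3,125],[0,0,0],0],[[0,3,125],[0,0,0],0]]'; python3 look.py w14; python3 go.py .604 -.122 .050
```

```text
time_s: 18.6
eef_pos: [0.6054, -0.1222, 0.0515]
eef_rot: [0.001, -0.032, 0.999, -0.001]
wrist_force: [0.1, 0.5, -0.3]
opening: 0.291
t 18.65 pos [ 0.6056 -0.1224  0.0518] shift [1.6 0.5 1.8] yawY 93.65 tilt [-0.003 -0.002 -1.   ] turnz to 93.85: -0.003 open 0.295
```

View pics/w14.png

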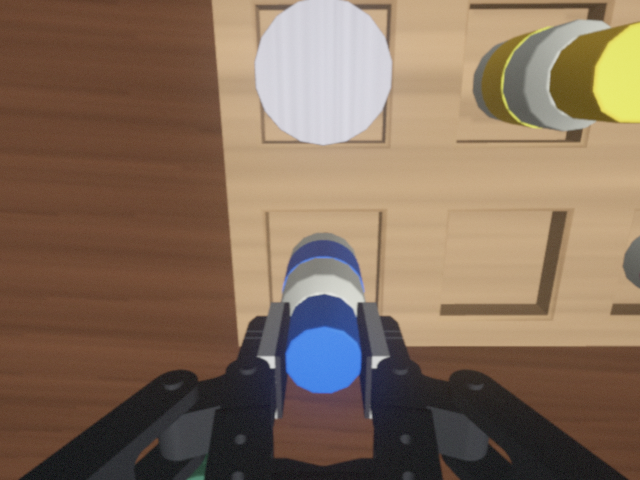

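```bash
python3 -m jog '[[[1,0,1.5],[0,0,0],0],[[1,0,2.5],[0,0,0],0],[[1,0,2.5],[0,0,0],0],[[1,0,2.5],[0,0,0],0.5],[[1,0,2.5],[0,0,0],0.7],[[1,0,2.5],[0,0,0],0.7],[[1,0,2.5],[0,0,0],0.7],[[1,0,-5],[0,0,0],0.7],[[1,0,-25],[0,0,0],0.7],[[1,0,-60],[0,0,0],0.9],[[1,0,-95],[0,0,0],1],[[1,0,-120],[0,0,0],1],[[1,0,-120],[0,0,0],1],[[1,0,-120],[0,0,0],1]]'; python3 look.py w15; python3 go.py .611 .315 .170
```

```text
time_s: 19.82
eef_pos: [0.6057, -0.1228, 0.1748]
eef_rot: [0.004, -0.032, 0.999, -0.002]
wrist_force: [0.2, -0.5, -0.0]
opening: 1.001
t 19.87 pos [ 0.6044 -0.1223  0.1726] shift [-34.4 436.    1.7] yawY 93.66 tilt [-0.004 -0.003 -1.   ] turnz to 93.85: -0.003 open 0.998
```

View pics/w15.png

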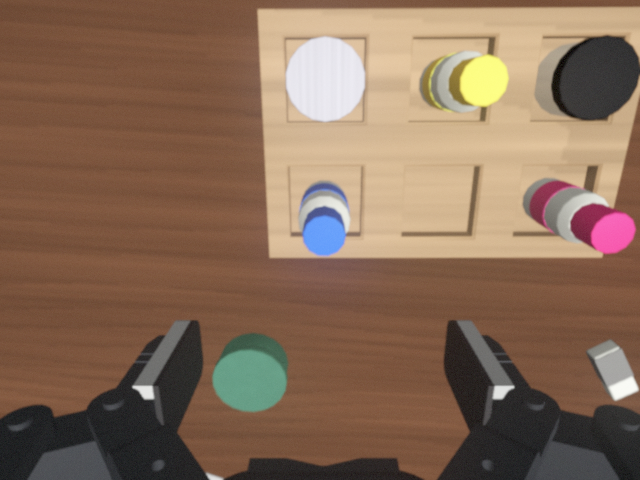

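Blue stands upright in the well behind silver (cap at (324,230)). Now to the mint tape.

```bash
python3 - <<'E'
from h import *
c=np.load("pics/w15_cal.npy",allow_pickle=True).item();print(onplane(c,325,78.5,.049))
E
python3 -m jog '[[[-2,30,0],[-0.003,0.004,-0.003],1],[[-5,70,0],[-0.003,0.004,-0.003],1],[[-9,110,0],[-0.003,0.004,-0.003],1],[[-12,150,0],[-0.003,0.004,-0.003],1],[[-15,190,0],[-0.003,0.004,-0.003],1],[[-18,230,0],[-0.003,0.004,-0.003],1],[[-21,270,0],[-0.003,0.004,-0.003],1],[[-24,310,0],[-0.003,0.004,-0.003],1],[[-27,350,0],[-0.003,0.004,-0.003],1],[[-30,385,0],[-0.003,0.004,-0.003],1],[[-33,415,0],[-0.003,0.004,-0.003],1],[[-34,431,0],[-0.003,0.004,-0.003],1],[[-34,436,0],[-0.003,0.004,-0.003],1],[[-34,436,0],[-0.003,0.004,-0.003],1],[[-34,436,0],[-0.003,0.004,-0.003],1],[[-34,436,0],[-0.003,0.004,-0.003],1]]'; python3 look.py w16; python3 go.py .611 .315 .0
```

```text
[[ 0.51350704 -0.12656563  0.049     ]]
time_s: 21.2
eef_pos: [0.6108, 0.3131, 0.1712]
eef_rot: [-0.0, -0.032, 0.999, -0.0]
wrist_force: [-0.1, -0.7, 0.2]
opening: 1.005
t 21.25 pos [0.6109 0.3131 0.1714] shift [ -0.2   1.9 171.4] yawY 93.7 tilt [ 0. -0. -1.] turnz to 93.85: -0.003 open 0.998
```

View pics/w16.png

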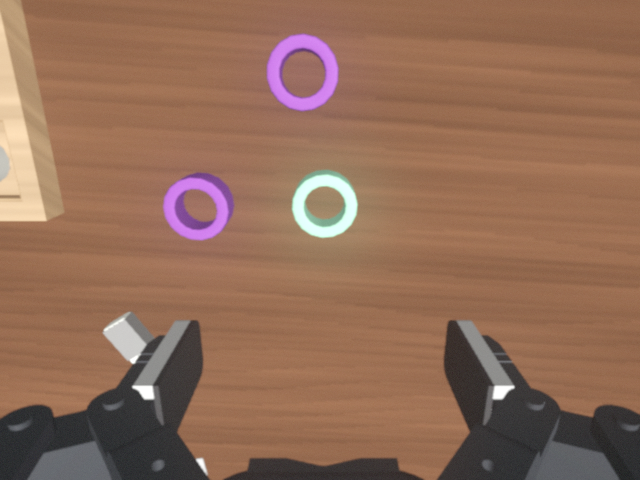

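Mint ring centred at (324,205); purple rings at (302,72) and (198,206) have room. I descend in two stages, checking tip height.

```bash
python3 - <<'E'
from h import *
c=np.load("pics/w16_cal.npy",allow_pickle=True).item();print(onplane(c,324.7,205.7,.024))
E
python3 -m jog '[[[0,1,25],[0,0,-0.003],1],[[0,1,60],[0,0,-0.003],1],[[0,1,95],[0,0,-0.003],1],[[0,1,130],[0,0,-0.003],1],[[0,1,155],[0,0,-0.003],1],[[0,1,170],[0,0,-0.003],1],[[0,1,176],[0,0,-0.003],1],[[0,1,176],[0,0,-0.003],1],[[0,1,176],[0,0,-0.003],1]]'; python3 look.py w17; python3 go.py .611 .315 -.022; python3 - <<'E'
from h import *
c=np.load("pics/w17_cal.npy",allow_pickle=True).item();d=np.load("pics/w17.npy");P=cloud(c,d)
for u,v in((184,325),(190,330),(196,330),(452,330),(458,330),(464,325)): print(u,v,P[v,u].round(4))
E
```

```text
[[0.60715883 0.31539077 0.024     ]]
time_s: 22.0
eef_pos: [0.6122, 0.3139, -0.0029]
eef_rot: [0.001, -0.034, 0.999, 0.0]
wrist_force: [0.3, 0.6, 0.7]
opening: 0.995
t 22.05 pos [ 0.6127  0.3143 -0.0021] shift [ 1.7  0.8 19.9] yawY 93.86 tilt [-0.004  0.001 -1.   ] turnz to 93.85: 0.0 open 1.0
184 325 [0.6023 0.2691 0.0414]
190 330 [0.6029 0.2715 0.0432]
196 330 [0.6063 0.2718 0.0376]
452 330 [0.5991 0.357  0.0401]
458 330 [0.5967 0.3574 0.0441]
464 325 [0.5967 0.3604 0.0406]
```

View pics/w17.png

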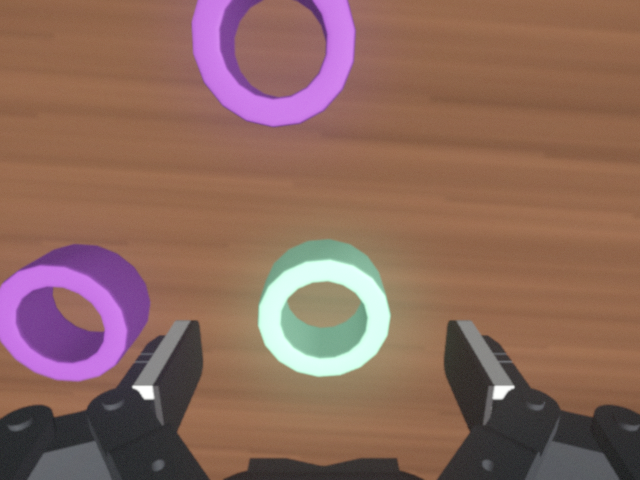

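Tips are about 37 mm up with TCP at -2 mm; go 26 mm further.

```bash
python3 - <<'E'
from h import *
c=np.load("pics/w17_cal.npy",allow_pickle=True).item();print(onplane(c,324,318,.024))
E
python3 -m jog '[[[4,1,8],[0,-0.0,0],1],[[4,1,16],[0,0.004,0],1],[[4,1,22],[0,0.004,0],1],[[4,1,26],[0,0.004,0],1],[[4,1,26],[0,0.004,0],1],[[4,1,26],[0,0.004,0],1]]'; python3 look.py w18; python3 go.py .611 .315 -.028;  python3 - <<'E'
from h import *
c=np.load("pics/w18_cal.npy",allow_pickle=True).item();d=np.load("pics/w18.npy");P=cloud(c,d)
for u,v in((184,325),(190,330),(196,330),(452,330),(458,330),(464,325)): print(u,v,P[v,u].round(4))
E
```

```text
[[0.60658737 0.31512229 0.024     ]]
time_s: 22.55
eef_pos: [0.6083, 0.315, -0.0288]
eef_rot: [-0.001, -0.034, 0.999, 0.0]
wrist_force: [0.4, 0.6, 0.5]
opening: 1.001
t 22.6 pos [ 0.6087  0.315  -0.0284] shift [-2.3 -0.2 -0.4] yawY 93.86 tilt [ 0.001  0.001 -1.   ] turnz to 93.85: 0.0 open 0.996
184 325 [0.5987 0.27   0.0152]
190 330 [0.5987 0.2728 0.018 ]
196 330 [0.6028 0.2727 0.0113]
452 330 [0.5958 0.3583 0.0134]
458 330 [0.593  0.3585 0.0181]
464 325 [0.5922 0.3609 0.016 ]
```

View pics/w18.png

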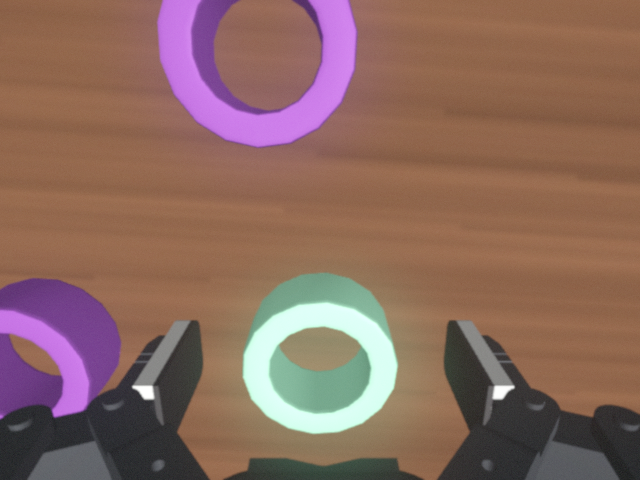

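```bash
python3 -m jog '[[[1,0,0],[0,0,0],0],[[1,0,0],[0,0,0],0],[[1,0,0],[0,0,0],0],[[1,0,0],[0,0,0],0],[[1,0,0],[0,0,0],0],[[1,0,0],[0,0,0],0],[[1,0,0],[0,0,0],0],[[1,0,0],[0,0,0],0]]'; python3 look.py w19; python3 go.py .611 .315 .05
```

```text
time_s: 23.27
eef_pos: [0.609, 0.3153, -0.0268]
eef_rot: [0.001, -0.034, 0.999, 0.001]
wrist_force: [-1.1, -0.2, 6.1]
opening: 0.569
t 23.32 pos [ 0.609   0.3153 -0.0268] shift [ -2.1  -0.4 -76.8] yawY 93.87 tilt [-0.002  0.001 -1.   ] turnz to 93.85: 0.0 open 0.567
```

View pics/w19.png

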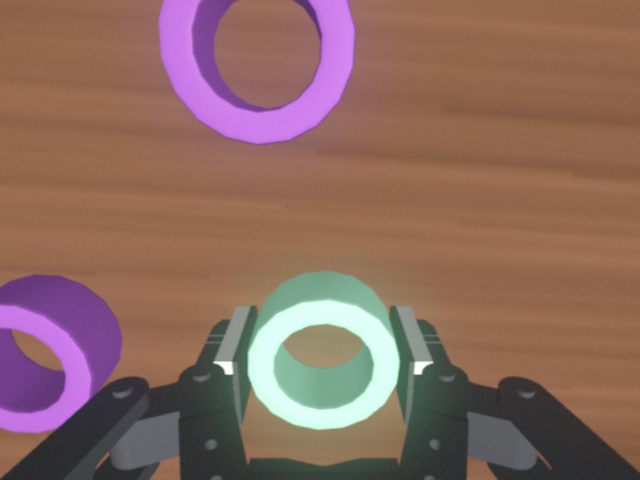

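Tape gripped, flat, opening 0.567 (48 mm). I work out its offset and the move.

```bash
python3 - <<'E'
from h import *
c=np.load("pics/w19_cal.npy",allow_pickle=True).item();print(onplane(c,323.5,364.5,.024)-get_obs()['eef_pos'])
E
python3 go.py .516 -.128 .113
```

```text
[[-0.00237052  0.00110297  0.05076208]]
t 23.32 pos [ 0.609   0.3153 -0.0268] shift [ 122.4 -435.9 -140.5] yawY 93.87 tilt [-0.002  0.001 -1.   ] turnz to 93.85: 0.0 open 0.567
```

```bash
python3 -m jog '[[[0,0,-8],[0,0,0],0],[[0,0,-30],[0,0,0],0],[[0,0,-62],[0,0,0],0],[[0,0,-95],[0,0,0],0],[[0,0,-125],[0,0,0],0],[[2,-8,-140],[0,0,0],0],[[8,-28,-140],[0,0,0],0],[[17,-60,-140],[0,0,0],0],[[27,-96,-140],[0,0,0],0],[[37,-132,-140],[0,0,0],0],[[47,-168,-140],[0,0,0],0],[[57,-204,-140],[0,0,0],0],[[67,-240,-140],[0,0,0],0],[[78,-276,-140],[0,0,0],0],[[88,-312,-140],[0,0,0],0],[[98,-348,-140],[0,0,0],0],[[108,-384,-140],[0,0,0],0],[[116,-412,-140],[0,0,0],0],[[121,-430,-140],[0,0,0],0],[[122,-436,-140],[0,0,0],0]]'; python3 -m jog '[[[0,0,0],[0,0,0],0],[[0,0,0],[0,0,0],0],[[0,0,0],[0,0,0],0]]'; python3 look.py w20; python3 go.py .516 -.128 .03
```

```text
time_s: 24.98
eef_pos: [0.5157, -0.131, 0.113]
eef_rot: [0.001, -0.032, 0.999, 0.0]
wrist_force: [-0.4, 0.9, 0.2]
opening: 0.567
time_s: 25.23
eef_pos: [0.5159, -0.13, 0.1131]
eef_rot: [0.001, -0.032, 0.999, 0.0]
wrist_force: [0.2, -0.1, 0.5]
opening: 0.567
t 25.28 pos [ 0.5159 -0.1298  0.1131] shift [-0.   1.7 83.1] yawY 93.76 tilt [-0.002  0.001 -1.   ] turnz to 93.85: -0.002 open 0.568
```

View pics/w20.png

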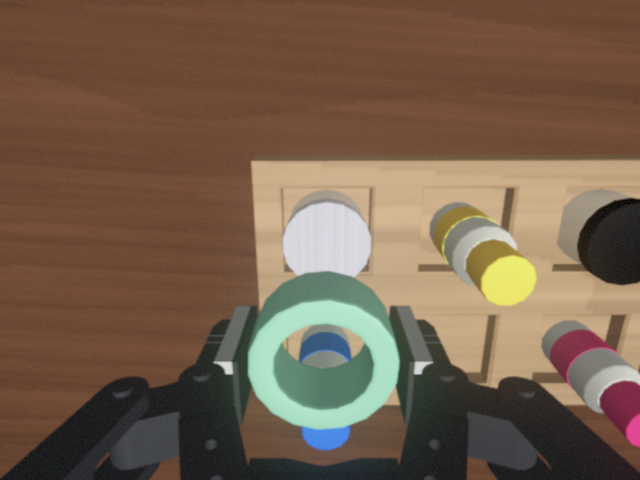

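```bash
python3 - <<'E'
from h import *
for f in("w5","w10","w15","w20"):
    c=np.load(f"pics/{f}_cal.npy",allow_pickle=True).item();im=cv2.imread(f"pics/{f}.png")
    im2=cv2.resize(im,None,fx=1,fy=1)
    hsv=cv2.cvtColor(im,cv2.COLOR_BGR2HSV);b=im.astype(int)
    m=((b[...,0]>=b[...,2]-2)&(hsv[...,2]>170)&(hsv[...,1]<40)).astype(np.uint8)
    m[300:]=0
    n,l,st,ce=cv2.connectedComponentsWithStats(m)
    i=1+st[1:,4].argmax();x,y,w,h,a=st[i];print(f,x,y,w,h,a)
    # rows-> world edge points, circle fit radius free
    cs,_=cv2.findContours((l==i).astype(np.uint8),0,1);k=max(cs,key=cv2.contourArea)[:,0].astype(float)
    if f=="w20": k=k[k[:,1]<265]
    P=onplane(c,k[:,0],k[:,1],.049)[:,:2]
    A=np.c_[2*P,np.ones(len(P))];s=np.linalg.lstsq(A,(P**2).sum(1),rcond=None)[0]
    print("  centre",s[:2].round(4),"r",np.sqrt(s[2]+s[0]**2+s[1]**2).round(4))
c=np.load("pics/w20_cal.npy",allow_pickle=True).item();z=.1131+.0268+.024
E1=onplane(c,[249,399,324,324],[350,350,300,426],z);print(E1.round(4))
im=cv2.imread("pics/w20.png");cv2.imwrite("pics/w20c.png",cv2.resize(im[170:450,220:440],(470,598),interpolation=3))
E
```

```text
w5 166 178 73 70 3891
  centre [ 0.5134 -0.1259] r 0.0249
w10 12 37 81 84 5204
  centre [ 0.5142 -0.1253] r 0.025
w15 286 37 78 84 5097
  centre [ 0.5144 -0.1266] r 0.0248
w20 283 202 88 75 5205
  centre [ 0.5139 -0.1269] r 0.0249
[[ 0.5096 -0.1527  0.1639]
 [ 0.5066 -0.1055  0.1639]
 [ 0.4906 -0.1302  0.1639]
 [ 0.5378 -0.1271  0.1639]]
```

View pics/w20c.png

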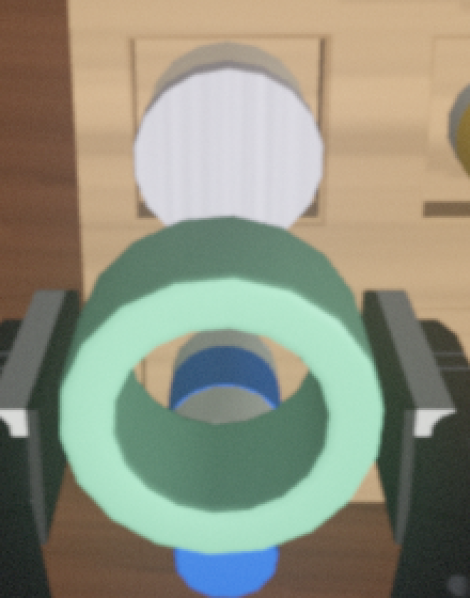

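Lid centre (0.514, -0.127), tape centre (0.514, -0.129): shift 2 mm left and lower.

```bash
python3 -m jog '[[[0,2.2,10],[0,0.002,-0.002],0],[[0,2.2,28],[0,0.002,-0.002],0],[[0,2.2,46],[0,0.002,-0.002],0],[[0,2.2,63],[0,0.002,-0.002],0],[[0,2.2,76],[0,0.002,-0.002],0],[[0,2.2,84],[0,0.002,-0.002],0],[[0,2.2,88],[0,0.002,-0.002],0],[[0,2.2,88],[0,0.002,-0.002],0],[[0,2.2,88],[0,0.002,-0.002],0]]'; python3 look.py w21; python3 go.py .516 -.128 .0222
```

```text
time_s: 26.03
eef_pos: [0.5163, -0.1273, 0.0253]
eef_rot: [0.0, -0.034, 0.999, 0.0]
wrist_force: [0.6, 0.4, -0.2]
opening: 0.566
t 26.08 pos [ 0.5166 -0.1276  0.0257] shift [ 0.7 -0.4  3.5] yawY 93.89 tilt [-0.001 -0.    -1.   ] turnz to 93.85: 0.001 open 0.567
```

View pics/w21.png

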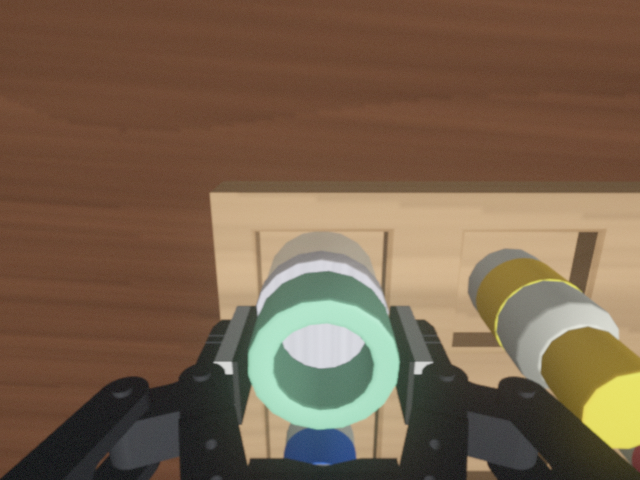

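```bash
python3 -m jog '[[[0.7,0,2],[0,0,0],0],[[0.7,0,3.5],[0,0,0],0],[[0.7,0,4],[0,0,0],0],[[0.7,0,4],[0,0,0],0],[[0.7,0,4],[0,0,0],0]]'; python3 look.py w22; python3 go.py .516 -.128 .0222;python3 - <<'E'
import cv2
im=cv2.imread("pics/w22.png");cv2.imwrite("pics/w22c.png",cv2.resize(im[200:460,200:440],(552,598),interpolation=3))
E
```

```text
time_s: 26.5
eef_pos: [0.5163, -0.1278, 0.0222]
eef_rot: [0.001, -0.034, 0.999, -0.0]
wrist_force: [-0.4, 0.0, 2.9]
opening: 0.571
t 26.55 pos [ 0.5163 -0.1278  0.0222] shift [ 0.3 -0.1 -0. ] yawY 93.89 tilt [-0.002 -0.    -1.   ] turnz to 93.85: 0.001 open 0.568
```

View pics/w22c.png

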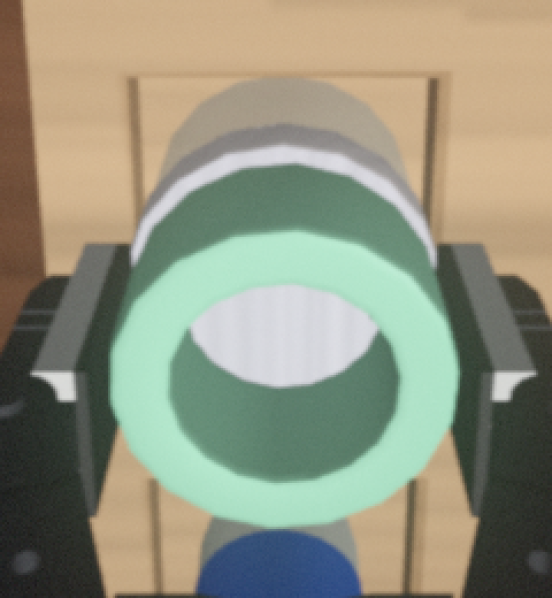

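```bash
python3 - <<'E'
from h import *
c=np.load("pics/w22_cal.npy",allow_pickle=True).item()
print(onplane(c,[323,323],[263,270.9],.049).round(4), onplane(c,[323],[365],.073).round(4))
E
```

```text
[[ 0.4888 -0.1285  0.049 ]
 [ 0.4918 -0.1283  0.049 ]] [[ 0.514  -0.1268  0.073 ]]
```

The near lid rim shows 3 mm where 1 mm is ideal, so the tape is about 2 mm too far. Lift slightly, shift it nearer and set down.

```bash
python3 -m jog '[[[0,0,-2.5],[0,0,0],0],[[2.3,0,-2.5],[0,0,0],0],[[2.3,0,-2.5],[0,0,0],0],[[2.3,0,-1],[0,0,0],0],[[2.3,0,0],[0,0,0],0],[[2.3,0,0],[0,0,0],0],[[2.3,0,0],[0,0,0],0]]'; python3 look.py w23; python3 go.py .514 -.128 .0222;python3 - <<'E'
import cv2
im=cv2.imread("pics/w23.png");cv2.imwrite("pics/w23c.png",cv2.resize(im[200:460,200:440],(552,598),interpolation=3))
E
```

```text
time_s: 27.13
eef_pos: [0.5138, -0.1279, 0.0222]
eef_rot: [0.001, -0.034, 0.999, -0.0]
wrist_force: [-2.2, 0.8, 2.9]
opening: 0.566
t 27.18 pos [ 0.5138 -0.1279  0.0222] shift [-0.2 -0.1 -0. ] yawY 93.89 tilt [-0.002 -0.    -1.   ] turnz to 93.85: 0.001 open 0.567
```

View pics/w23c.png

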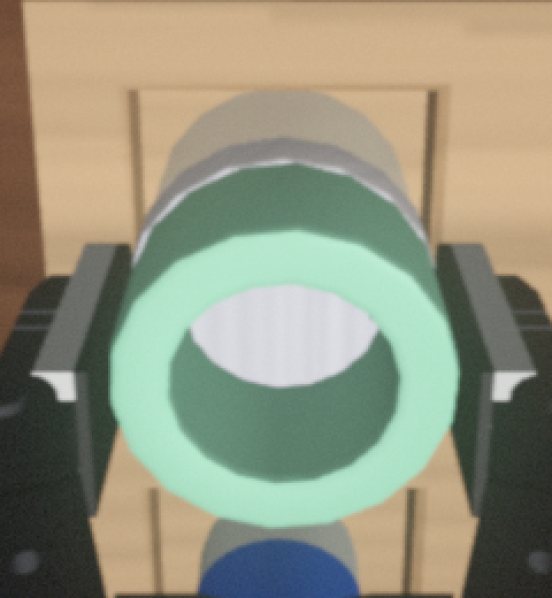

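The rim now shows a thin even sliver: centred. Release and rise.

```bash
python3 -m jog '[[[0,0,-0.5],[0,0,0],0.6],[[0,0,-0.5],[0,0,0],0.65],[[0,0,-0.5],[0,0,0],0.75],[[0,0,-0.5],[0,0,0],0.75],[[0,0,-0.5],[0,0,0],0.75],[[0,0,-6],[0,0,0],0.75],[[0,0,-20],[0,0,0],0.75],[[0,0,-45],[0,0,0],0.75],[[0,0,-80],[0,0,0],0.8],[[0,0,-115],[0,0,0],0.9],[[0,0,-140],[0,0,0],1],[[0,0,-140],[0,0,0],1],[[0,0,-140],[0,0,0],1]]'; python3 look.py w24;python3 - <<'E'
from h import *
for n in("scene","top"):
    p,d=camera(n);im=p[:,:,::-1].copy();cv2.imwrite(f"pics/{n}F.png",im)
    if n=="scene":cv2.imwrite("pics/sFc.png",cv2.resize(im[170:320,210:410],(800,600),interpolation=3))
E
```

```text
time_s: 28.27
eef_pos: [0.5149, -0.1285, 0.1645]
eef_rot: [0.003, -0.034, 0.999, -0.001]
wrist_force: [-0.1, -0.0, -0.6]
opening: 1.0
```

View pics/w24.png

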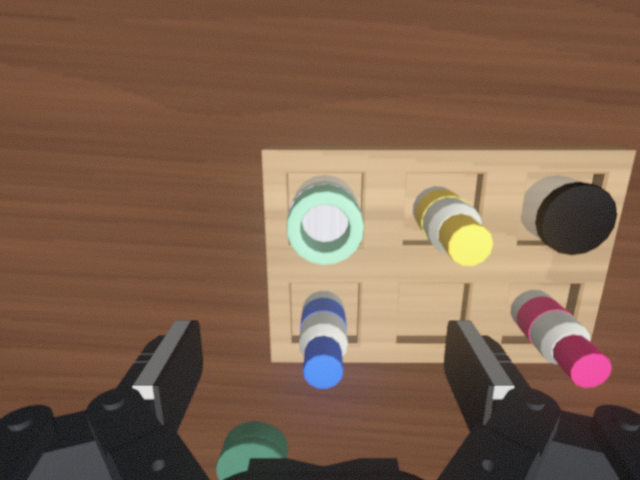

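View pics/sFc.png

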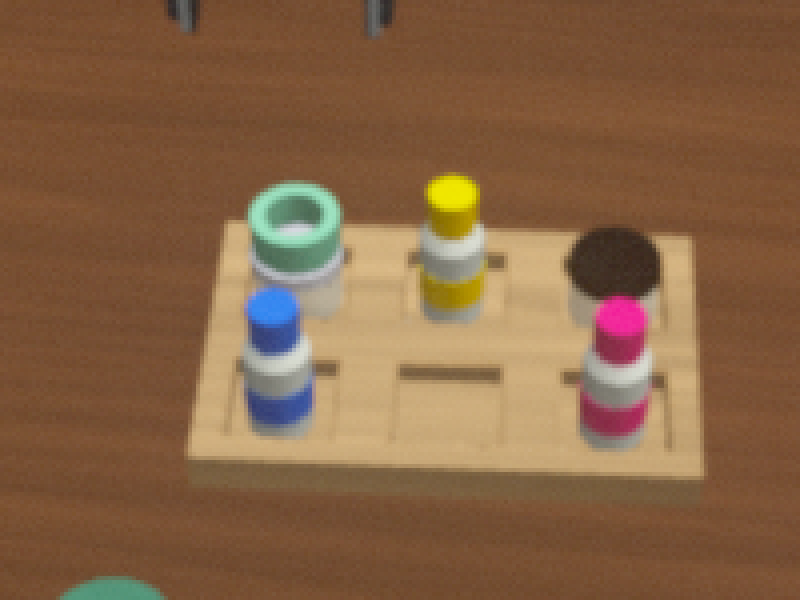

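The wrist view shows the tape at (325,222) on the silver lid and the bottles in their wells. The scene crop agrees: all three bottles are upright and the tape is flat. Last I check the centring number.

```bash
python3 - <<'E'
from h import *
c=np.load("pics/w24_cal.npy",allow_pickle=True).item();im=cv2.imread("pics/w24.png");h=cv2.cvtColor(im,cv2.COLOR_BGR2HSV)
m=((h[...,0]>65)&(h[...,0]<95)&(h[...,1]>40)&(h[...,2]>165)).astype(np.uint8);m[300:]=0
n,l,st,ce=cv2.connectedComponentsWithStats(m);i=1+st[1:,4].argmax();print(st[i])
k=max(cv2.findContours((l==i).astype(np.uint8),0,1)[0],key=len)[:,0].astype(float)
P=onplane(c,k[:,0],k[:,1],.073)[:,:2];A=np.c_[2*P,np.ones(len(P))];s=np.linalg.lstsq(A,(P**2).sum(1),rcond=None)[0]
print(s[:2],np.sqrt(s[2]+s[0]**2+s[1]**2))
# lid check through bore on plane .049: inner visible bits skipped
E
```

```text
[ 288  191   75   73 2474]
[ 0.51195165 -0.12645801] 0.023897509240117593
```

View pics/topF.png

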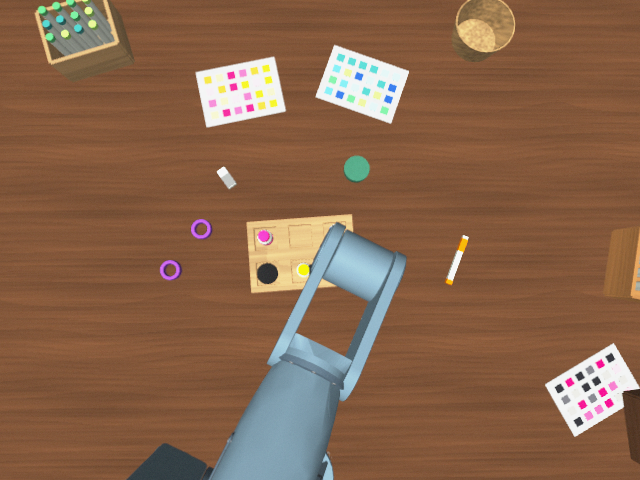

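The top view is blocked by the arm, so I move aside for one clear look.

```bash
python3 -m jog '[[[0,0,-40],[0,0,0],1],[[10,30,-80],[0,0,0],1],[[20,65,-80],[0,0,0],1],[[25,100,-80],[0,0,0],1],[[30,135,-80],[0,0,0],1],[[35,170,-80],[0,0,0],1],[[40,205,-80],[0,0,0],1],[[45,240,-80],[0,0,0],1],[[50,275,-80],[0,0,0],1],[[55,310,-80],[0,0,0],1],[[60,345,-80],[0,0,0],1],[[65,380,-80],[0,0,0],1],[[70,400,-80],[0,0,0],1],[[70,400,-80],[0,0,0],1],[[70,400,-80],[0,0,0],1]]'; python3 - <<'E'
from h import *
p,d=camera("top");im=p[:,:,::-1].copy();cv2.imwrite("pics/topG.png",im);cv2.imwrite("pics/topGc.png",cv2.resize(im[205:305,235:365],(780,600),interpolation=3))
c=get_calibration("top");h=cv2.cvtColor(im,cv2.COLOR_BGR2HSV)
m=((h[...,0]>65)&(h[...,0]<95)&(h[...,1]>40)&(h[...,2]>150)).astype(np.uint8);m[:220]=0;m[:,:300]=0;m[300:]=0;m[:,370:]=0
ys,xs=np.nonzero(m);u,v=(xs.min()+xs.max())/2,(ys.min()+ys.max())/2;print(u,v,np.ptp(xs),np.ptp(ys),onplane(c,[u],[v],.073))
i0=cv2.imread("pics/top0.png");m=(i0.min(2)>200).astype(np.uint8);m[:250]=0;m[290:]=0;m[:,:320]=0;m[:,355:]=0
ys,xs=np.nonzero(m);u,v=(xs.min()+xs.max())/2,(ys.min()+ys.max())/2;print(u,v,onplane(c,[u],[v],.049))
E
```

```text
time_s: 29.67
eef_pos: [0.4144, 0.2673, 0.2395]
eef_rot: [-0.002, -0.035, 0.999, -0.0]
wrist_force: [0.0, -0.8, -1.2]
opening: 0.997
338.5 267.5 19 19 [[ 0.51691303 -0.12646366  0.073     ]]
338.0 267.5 [[ 0.5173051  -0.12680623  0.049     ]]
```

View pics/topGc.png

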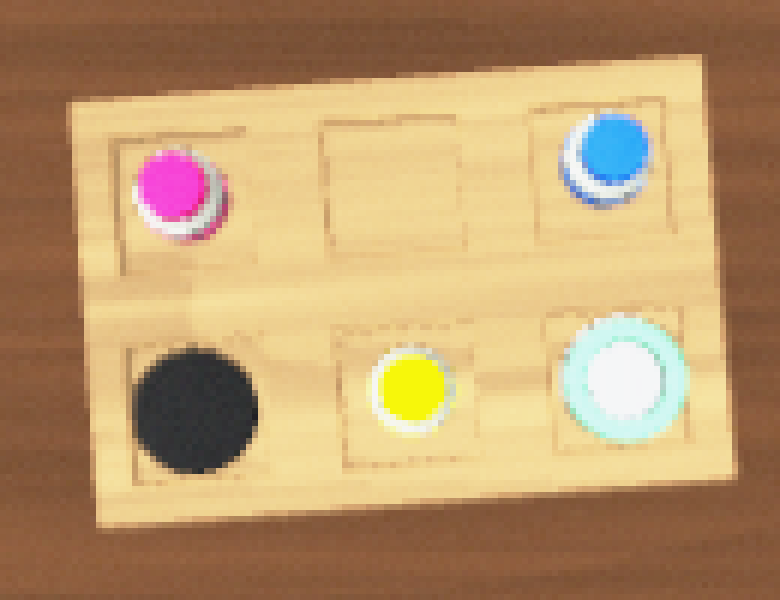

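The clear top crop shows pink (172,185) behind black, blue (614,148) behind silver, yellow (412,387) between the jars and the tape (625,378) on the silver lid. From the same camera the tape is within 0.5 mm of the lid centre.

```bash
python3 -c "
from bench import *
print(hand_in())"
```

```text
the job is handed in; nothing more can be done
None
```

The job is done and handed in at about 30 s of the 96 s allowed. I placed things in the order asked: yellow between the jars, pink behind the black-lidded jar, blue behind the silver-lidded jar, then the mint tape flat on the silver lid.

- **Last checks:** The final top, scene and wrist pictures show all three bottles upright in their wells and the tape lying flat. In the top pictures the marker, eraser and tin sit where they started. The gripper was about 0.4 m away at hand-in and touching nothing.
- **Checks that disagreed:**
  - **Fingertip height:** The fingertips stand about 28–39 mm behind the reported TCP, not 14 mm ahead of it. So the bottles were gripped and carried by their caps, not round the body. I corrected the height for the tape.
  - **Tape centring:** The top camera puts the tape within 0.5 mm of the lid's centre. A wrist-camera fit put it about 2 mm nearer the robot. I trusted the top view and the thin lid rim seen just before release.

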